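Open the hot sealing-wax warmer with its lid lifter

TASK

The sealing-wax warmer has heated up and must be opened for filling, but its lid is too hot to touch with the gripper. Take the two-pronged lifter out of its rest, lift the lid off by its loop handle, carry it level and lower it onto the middle of the round trivet; then unhook the lifter and lay it back in its rest with the wooden grip in both notches. Leave the other things on the desk where they are.

Things in the scene. Friction and masses are not known exactly. Their poses are not given: they have to be found in the camera images.
- warmer: Sealing-wax warmer, fixed: round steel bowl on a black plinth with a dial, 158 mm across, two black side lugs (y), dial block on its -x side reaching 99 mm from the axis. Origin at the centre of its underside on the desk. The rim is 85 mm up; the mouth is 122 mm wide.
- lid: Round steel lid 134 mm across, 0.25-0.5 kg, loose, at first on the warmer. Origin: centre of the underside of its locating ring (108 mm across, 8 mm deep, inside the mouth: lift over 8 mm before moving sideways); 77 mm above the desk on the warmer, 12 mm on the trivet. z up. Top domed: 20 mm above the origin in the middle, 12 at the edge. A fixed loop handle stands on it (point lid_loop).
- lid_loop (a point): Middle of the bar of the lid's fixed loop handle of round 7 mm wire, 62 mm above the lid's origin. The bar is straight and level, 48 mm long along this frame's y (the lid's y); legs 66 mm apart; free height between bar and lid 38 mm.
- lifter: Lid lifter, 0.16 kg, loose, at first in its rest. Origin: centre of its wooden cross-grip, a square bar 20 x 20 mm, 130 mm long along y, steel end caps. From its middle a steel shank goes down and cranks back to x = -22 mm (48 mm below the origin and lower); it carries two parallel J-shaped prongs of 6 mm wire at y = +13 and -13 mm, open upward, pointing to +x (point lifter_prongs).
- lifter_prongs (a point): Midway between the two prong hollows, on the wire centre line, straight below the lifter's origin by 95 mm. Prong undersides are 98 mm below the origin; tips at x = +18 mm from this point, tip tops 78 mm below the origin. A loop bar lying in the hollows has its centre 88 mm below the lifter's origin and hangs level there when the loop is centred.
- lifter_rest: Rest, fixed: wooden foot 90 x 130 x 12 mm, two 6 mm steel uprights at y = +46 and -46 mm, each with a flared notch: 26 mm wide (about 40 at the mouth), floor 105 mm above the desk, tops 135 mm. Origin: centre of the underside. The lifter's grip lies along y in both notches, lifter origin 115 mm straight above this origin, prongs to the rest's +x; 86 mm of the grip is free in the middle.
- trivet: Round trivet with a cork face and a wooden rim, fixed, 170 mm across, 12 mm high. Origin at the centre of its underside.
- stamp: Bystander: rubber stamp with a black turned knob, 25 x 48 x 65 mm high, standing. Origin under its centre.
- ink_pad: Bystander: flat closed tin ink pad, 58 x 86 x 17 mm. Origin under its centre.
- ink_bottle: Bystander: dark blue ink bottle with a black cap, 52 x 52 x 56 mm. Origin under its centre.
- stapler: Bystander: dark grey stapler, 34 x 145 (y) x 47 mm. Origin under its centre.
There are look-alikes about, which are no part of the job. Of the things that look like the lifter, the larger one is meant.

How it is judged:
By the outcome, as a careful person would: the job done as asked, in the order asked, and still so for the second after the job is handed in, with the robot touching nothing.
It also fails if it takes over 72 s, if anything falls off the work surface, if the arm or the gripper's body presses on something with over 40 N, if the wrist force passes 120 N, or if a joint passes its speed limit or range.

ROBOT

A 7-joint arm with a two-finger parallel gripper is mounted at the origin on a cart in front of the work surface, level with it; the furniture and walls round the work are solid. World frame = base frame: x ahead of the robot, y to its left, z up, the work surface at z = 0. Lengths are in m, angles in rad, forces in N, time in s.
With the tool pointing down it reaches from about 0.425 to 1.025 m from the base axis. Payload 9.4 kg.
Tool frame: the origin (TCP) lies midway between the tips of the shut fingers; the grasp point (between the pads) lies env.hold_point_z behind it (env.hold_point_z is the distance from the TCP to the grasp point, in m); z points along the fingers, y is the direction in which the jaws open and shut (so a half turn about z gives the same grasp; the last joint's range is limited). The gripper opens to 93 mm and grips with 3 to 60 N. Pads are 15 mm wide; open, the fingers measure 128 mm over their backs; the gripper's body (75 mm by 188 mm) begins 65 mm behind the grasp point.
Start: joints at [-1.184, 0.599, -0.003, 1.599, 0.002, 0.943, -0.08], TCP at [0.324, 0.648, 0.219] pointing down, gripper open.
Joint ranges: [-2.57, 2.57], [-0.35, 1.97], [-1.29, 1.29], [0.11, 2.56], [-1.05, 4.19], [0.11, 1.86], [-2.63, 2.63]. Speed limits (rad/s): [2.22, 2.22, 3.01, 3.01, 3.14, 3.14, 3.14].

INTERFACE

Orientations are given as a unit quaternion [x, y, z, w].
In Python, from cell import env gives the robot as it stands.
- The arm moves only by the tool step_arm, never from a script. Its argument "steps" is a list of rows, each a list of 6 numbers: the shift along the tool's x, y, z in cm, then the turn, a rotation vector about the tool's x, y, z in degrees. A call has 1 to 5 rows; each row is the pose to reach, as a shift and turn from the pose commanded when the call began, along the tool's axes at that moment; what a row does not reach only later rows make up. A row lasts 1/10 s, in which the tool goes at most 50 mm and 8.59 degrees, less where a joint would pass 70% of its speed; a pose out of reach is approached as far as the arm can. A call with a gripper value outside its range is refused whole. "gripper" is the opening, from -1 (shut) to 1 (fully open), so that 0 is half open, set as the call begins (left out, the last holds). The fingers move at their own pace and stop on an object; "newtons" is the grip in N (left out, the last holds). Time passes only in rows, so rows that repeat a pose let the fingers close. It gives the time, the measured TCP pose, the force and the opening at its end, in the units of the state.
- env.read_state(): the state, without advancing time (a new reading comes with each control period).
- env.capture(name): name is "scene" or "top" or "wrist"; returns a dict with "frame" (480x640x3 uint8, red, green, blue), "intrinsics" (3x3 intrinsics, pixels), "k1" (the pictures are not rectified: a ray, as slopes to the right and down, at radius r is drawn at 1 + k1 r^2 times it, then the intrinsics apply), "R" (3x3) and "t" (3): a world point X has camera coordinates R X + t. Camera axes: x right, y down, z forward; pixel columns grow to the right and rows downward; lengths in m; the calibration is good to about 2 mm. A picture is of the moment at which its call begins. There is no depth.
- env.close_job(): hands the job in, once; it reports no verdict.
Trained networks look in a picture, given as the dict that the camera call returned (one of the last four; its "shot" number tells which), for a name from the list of things; names that differ only in an ending like _2 or _b are one class to them, and where a whole thing is asked for, a point or a joint stands for the part that bears it (a point fixed in the world has none). Each returns a list of dicts, best first, with "confidence" (0 to 1); they miss things now and then, are a little off and sometimes report something else, mostly with a low value. They report only what shows in the picture. A call takes as long as a camera call. They do not tell look-alikes from the thing itself.
- env.find_in(thing, picture): "centre" ([x, y, z] in m, in the coordinates of the camera as it stood for that picture, good to about 4 mm: the middle of the surface that is visible of it).
- env.masks_of(thing, picture): "mask" (480x640 bool, what is visible of it).
- env.tip_of(thing, picture): "centre" ([x, y, z] in m, in the coordinates of the camera as it stood for that picture, good to about 4 mm: a listed point, or the origin of a listed thing).
The state is a dict: "clock": time; "q": joint angles; "joint_vel": joint speeds; "joint_torque": joint torques, N m; "eef_pos": TCP position; "ee_rot": TCP orientation; "force": force on the tool from outside, world axes, zero at the start; "ft_torque": the same for the moment, N m; "gripper_width": finger opening in m.
Only numpy, scipy, OpenCV 4.12 (cv2) and the standard library are available. Lean on these libraries where they do the work, as an engineer would, in place of code of your own. Each camera call takes 0.05 s, during which the arm holds its last target.

## Working session

There is one attempt and no reset: what is moved stays moved. The work goes in short steps, Python scripts to look and compute and a tool call to move; the robot and the scene stay as the last step left them, time stands still between calls to the robot, and variables do not carry over. Pictures are saved under pics/ and viewed, and the job is handed in when it is done.

Besides the shell and the picture viewer there is one more tool, called in YAML: its name, and indented under it one key for each argument. step_arm: Moves the arm, as the interface text tells. Its arguments: {"type":"object","properties":{"steps":{"type":"array"},"gripper":{"type":"number"},"newtons":{"type":"number"}},"required":["steps"]}

```bash
mkdir -p pics; ls; cat > h.py <<'E'
import numpy as np, cv2
from cell import env
from scipy.spatial.transform import Rotation as Rn
def w(p,c): return np.asarray(p['R']).T@(np.asarray(c)-np.asarray(p['t']))
def proj(p,X):
    X=np.asarray(p['R'])@np.asarray(X)+np.asarray(p['t']); s=X[:2]/X[2]; s=s*(1+p['k1']*(s@s)); K=np.asarray(p['intrinsics']); return K[:2,:2]@s+K[:2,2]
def ray(p,uv,z):
    K=np.asarray(p['intrinsics']); d=(np.asarray(uv,float)-K[:2,2])/np.array([K[0,0],K[1,1]]); s=d.copy()
    for _ in range(30): s=d/(1+p['k1']*(s@s))
    R=np.asarray(p['R']); D=R.T@np.array([s[0],s[1],1]); O=-R.T@np.asarray(p['t']); return O+D*(z-O[2])/D[2]
def save(p,n): cv2.imwrite('pics/'+n,p['frame'][:,:,::-1])
def st():
    s=env.read_state(); print('t',s['clock'],'pos',np.round(s['eef_pos'],4),'q',np.round(s['q'],3),'rot',np.round(s['ee_rot'],4),'F',np.round(s['force'],2),'w',s['gripper_width']); return s
E
python3 - <<'E'
from h import *
st(); print(env.hold_point_z)
for n in ['scene','top','wrist']:
    p=env.capture(n); save(p,n+'0.png')
    if n=='wrist': continue
    for th in ['warmer','lid','lid_loop','lifter','lifter_prongs','lifter_rest','trivet','stamp','ink_pad','ink_bottle','stapler']:
        for d in env.tip_of(th,p)[:3]:
            X=w(p,d['centre']); print(n,th,round(d['confidence'],2),np.round(X,3),np.round(proj(p,X)))
E
```

```text
pics
t 0.0 pos [0.3241 0.648  0.2178] q [-1.184  0.6   -0.002  1.6    0.002  0.943 -0.08 ] rot [ 2.298e-01  9.732e-01 -8.000e-04 -1.000e-04] F [-0.53  0.6  -0.61] w 0.09294552669582246
0.0188
scene warmer 0.88 [0.473 0.246 0.003] [197. 238.]
scene lid 0.62 [0.471 0.243 0.08 ] [194. 220.]
scene lid_loop 0.55 [0.476 0.242 0.136] [192. 205.]
scene lifter 0.9 [ 0.512 -0.217  0.114] [312. 257.]
scene lifter 0.69 [ 0.467 -0.691  0.009] [459. 373.]
scene lifter_prongs 0.73 [ 0.406 -0.698  0.02 ] [452. 389.]
scene lifter_prongs 0.67 [ 0.507 -0.218  0.02 ] [311. 283.]
scene lifter_rest 0.64 [ 0.507 -0.223  0.   ] [313. 289.]
scene trivet 0.69 [0.479 0.244 0.136] [192. 205.]
scene trivet 0.66 [ 0.593 -0.024 -0.   ] [280. 251.]
scene stamp 0.46 [ 0.39   0.08  -0.001] [212. 271.]
scene ink_pad 0.57 [ 0.384 -0.074  0.002] [247. 291.]
scene ink_bottle 0.71 [ 0.702 -0.195 -0.003] [342. 254.]
scene stapler 0.76 [0.71  0.175 0.002] [259. 215.]
top warmer 0.36 [ 0.381 -0.074  0.001] [289. 304.]
top warmer 0.32 [ 0.509 -0.219  0.112] [340. 254.]
top lid 0.58 [0.473 0.244 0.075] [171. 271.]
top lid_loop 0.85 [0.473 0.247 0.141] [162. 269.]
top lifter 0.88 [ 0.508 -0.218  0.115] [340. 254.]
top lifter 0.53 [ 0.469 -0.683  0.01 ] [499. 269.]
top lifter 0.33 [ 0.501 -0.22   0.001] [339. 262.]
top lifter_prongs 0.94 [ 0.503 -0.216  0.019] [338. 260.]
top lifter_prongs 0.7 [ 0.404 -0.695  0.024] [507. 291.]
top lifter_rest 0.68 [ 0.704 -0.193  0.001] [329. 193.]
top lifter_rest 0.67 [ 0.503 -0.218 -0.   ] [339. 261.]
top trivet 0.72 [ 0.591 -0.02  -0.001] [270. 232.]
top stamp 0.71 [0.709 0.175 0.001] [205. 194.]
top stamp 0.46 [0.388 0.085 0.002] [234. 303.]
top ink_pad 0.75 [ 0.385 -0.075 -0.001] [289. 303.]
top ink_bottle 0.7 [ 0.703 -0.192  0.001] [328. 194.]
top stapler 0.56 [ 0.711  0.174 -0.002] [205. 194.]
```

View pics/scene0.png

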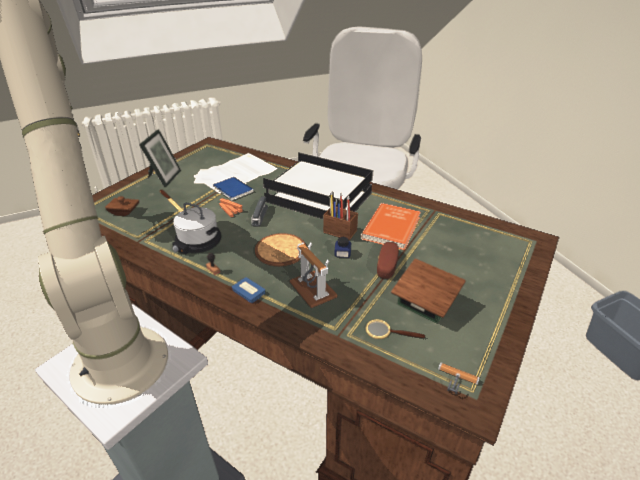

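View pics/top0.png

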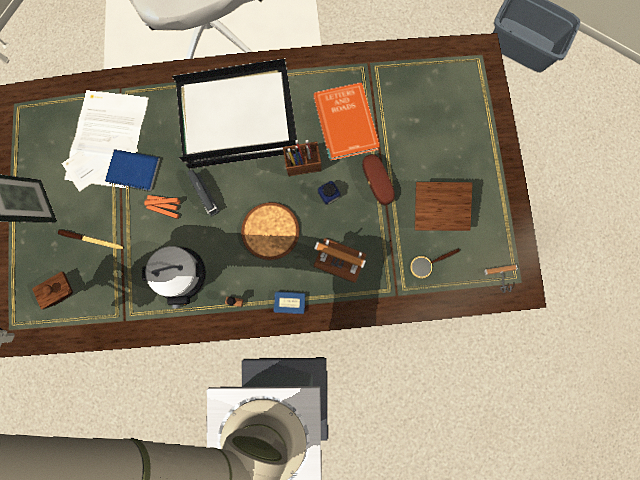

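```bash
python3 - <<'E'
import cv2
a=cv2.imread('pics/top0.png');b=cv2.imread('pics/scene0.png')
c1=cv2.resize(a[210:310,290:390],(400,400),interpolation=cv2.INTER_CUBIC)
c2=cv2.resize(a[220:320,110:210],(400,400),interpolation=cv2.INTER_CUBIC)
cv2.imwrite('pics/cropA.png',cv2.hconcat([c1,c2]))
E
```

```text
(no output)
```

View pics/cropA.png

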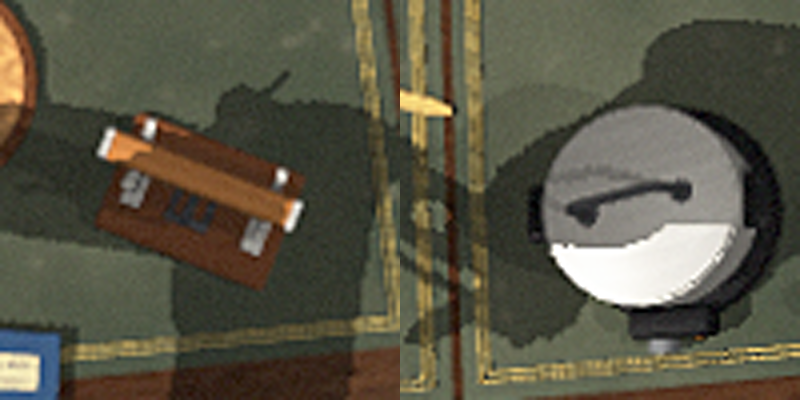

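The scene shows two lifter-like tools. One lies in the rest, at scene (312,257) and top (340,254). A smaller one lies on the desk at scene (459,373). The one in the rest fits the description, and I'll check its size now.

```bash
python3 - <<'E'
from h import *
p=env.capture('top')
for n,a,b,z in [('grip',(290+107/4-.4,210+143/4-.4),(290+292/4-.4,210+215/4-.4),.115),('lookalike',(484,271),(519,267),.01),('loop legs',(110+574/4,220+214/4),(110+683/4,220+190/4),.139)]:
    A=ray(p,a,z);B=ray(p,b,z);d=A-B;print(n,A,B,np.linalg.norm(d),np.degrees(np.arctan2(d[1],d[0])),(A+B)/2)
O=-np.asarray(p['R']).T@p['t'];print('topcam',O)
q=env.capture('wrist');print('wristcam',-np.asarray(q['R']).T@q['t'],np.asarray(q['R']).round(3))
for nm,s in [('a',p)]:
  for X in [(.508,-.218,.115)]:
    for ang in np.arange(0,360,30):pass
for f in ['lid','lid_loop']:
  for d in env.find_in(f,p)[:2]: print(f,d['confidence'],w(p,d['centre']))
b=cv2.imread('pics/scene0.png');c=cv2.resize(b[225:315,270:350],(640,720),interpolation=cv2.INTER_CUBIC)[:600];cv2.imwrite('pics/cropB.png',c)
E
```

```text
grip [ 0.53239781 -0.15701863  0.115     ] [ 0.48231989 -0.27804521  0.115     ] 0.13097798151137022 67.52139225944283 [ 0.50735885 -0.21753192  0.115     ]
lookalike [ 0.4644034  -0.63695073  0.01      ] [ 0.47366448 -0.74213094  0.01      ] 0.10558713587719966 95.03189742582475 [ 0.46903394 -0.68954083  0.01      ]
loop legs [0.45831869 0.00574774 0.139     ] [ 0.47272033 -0.06481847  0.139     ] 0.07202081098858491 101.53491275108499 [ 0.46551951 -0.02953536  0.139     ]
topcam [ 0.35361629 -0.18208294  1.32167869]
wristcam [0.24866651 0.6852385  0.38470294] [[ 0.447  0.894  0.001]
 [ 0.854 -0.428  0.295]
 [ 0.264 -0.131 -0.956]]
lid 0.93 [0.47436066 0.24363873 0.09259744]
lid_loop 0.86 [0.47215089 0.24234083 0.09822082]
lid_loop 0.31 [ 0.50382819 -0.21822977  0.12320994]
```

View pics/cropB.png

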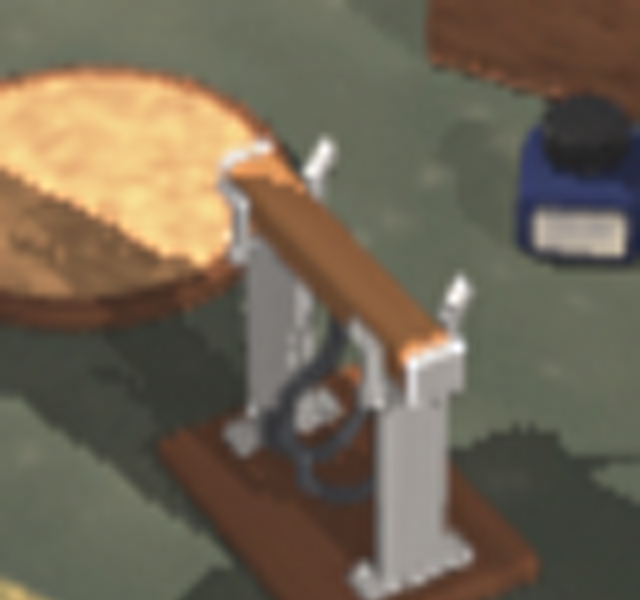

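The grip measures 131 mm, against 106 mm for the look-alike, so the lifter in the rest is the larger one. The enlarged crop shows its shank cranking toward the robot and its prongs pointing away from the robot (rest yaw about -22.5°). Next I'll view the loop on the way over.

```bash
cat >> h.py <<'E'
def goal(X,jaw,s=None):
    """rows delta (cm, deg) from the current pose to world X with tool down, jaw axis at yaw jaw(deg, taken as tool y dir)"""
    s=s or env.read_state(); R=Rn.from_quat(s['ee_rot']); y=np.array([np.cos(np.radians(jaw)),np.sin(np.radians(jaw)),0]);z=np.array([0,0,-1.]);x=np.cross(y,z)
    G=Rn.from_matrix(np.c_[x,y,z]); d=R.inv().apply(np.asarray(X)-s['eef_pos'])*100; r=np.degrees((R.inv()*G).as_rotvec())
    print('goal',np.round(d,2),np.round(r,2))
E
python3 - <<'E'
from h import *
p=env.capture('top')
A=ray(p,(153.5,273.5),.137);B=ray(p,(180.75,267.5),.137);d=A-B
print(A,B,np.linalg.norm(d),np.degrees(np.arctan2(d[1],d[0])))
goal([.44,.28,.30],30)
goal([.507,-.2175,.25],-22.5)
E
```

```text
[0.46213489 0.27046834 0.137     ] [0.47692939 0.19773453 0.137     ] 0.07422320261768325 101.4974586087767
goal [-26.82 -27.78  -8.14] [ 0.    0.   33.43]
goal [-55.07 -69.27  -3.14] [ 0.    0.   85.93]
```

step_arm:
  steps:
    - [-3.3,-3.4,-1,0,0,4]
    - [-6.6,-6.8,-2,0,0,8]
    - [-9.9,-10.2,-3,0,0,12]
    - [-13.2,-13.6,-4,0,0,16]
    - [-16.5,-17,-5,0,0,20]

```text
clock: 2.0
eef_pos: [0.3962, 0.4207, 0.2691]
ee_rot: [0.397, 0.918, 0.0, 0.0]
force: [0.5, 0.6, 0.4]
gripper_width: 0.0928
```

```bash
python3 - <<'E'
from h import *
st()
goal([.42,.26,.34],25)
E
```

```text
t 2.0 pos [0.3962 0.4207 0.2691] q [-0.988  0.367  0.101  1.892 -0.047  0.885 -0.108] rot [3.966e-01 9.180e-01 2.000e-04 1.000e-04] F [0.53 0.62 0.43] w 0.09281584304102775
goal [-13.33  -9.28  -7.09] [ 2.000e-02 -1.000e-02  1.826e+01]
```

step_arm:
  steps:
    - [-3.3,-2.3,-1.8,0,0,4.5]
    - [-6.6,-4.6,-3.6,0,0,9]
    - [-10,-7,-5.4,0,0,13.5]
    - [-13.3,-9.3,-7.1,0,0,18.2]
    - [-13.3,-9.3,-7.1,0,0,18.2]

```text
clock: 2.5
eef_pos: [0.4215, 0.2571, 0.3423]
ee_rot: [0.54, 0.842, 0.002, 0.001]
force: [0.1, 0.8, -0.4]
gripper_width: 0.0926
```

```bash
python3 - <<'E'
from h import *
st()
p=env.capture('wrist');save(p,'w1.png')
for th in ['lid','lid_loop','warmer']:
  for d in env.tip_of(th,p)[:2]:
    X=w(p,d['centre']);print(th,d['confidence'],X.round(4),proj(p,X).round())
E
```

```text
t 2.5 pos [0.4215 0.2571 0.3423] q [-0.856  0.18   0.231  1.969 -0.048  0.995 -0.172] rot [0.5396 0.8419 0.0016 0.001 ] F [ 0.1   0.81 -0.36] w 0.0926166942109258
lid 0.97 [0.4731 0.2439 0.0799] [359. 218.]
lid_loop 0.68 [0.4713 0.2444 0.137 ] [364. 233.]
```

View pics/w1.png

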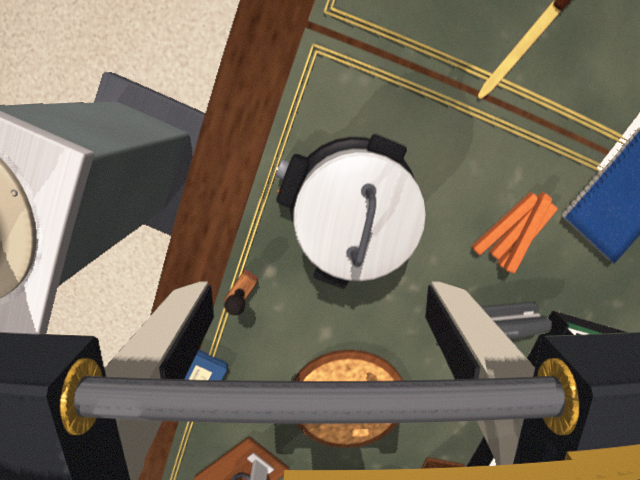

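```bash
python3 - <<'E'
from h import *
a=cv2.imread('pics/w1.png');cv2.imwrite('pics/w1c.png',cv2.resize(a[170:280,320:420],(545,600),interpolation=cv2.INTER_CUBIC))
E
```

```text
(no output)
```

View pics/w1c.png

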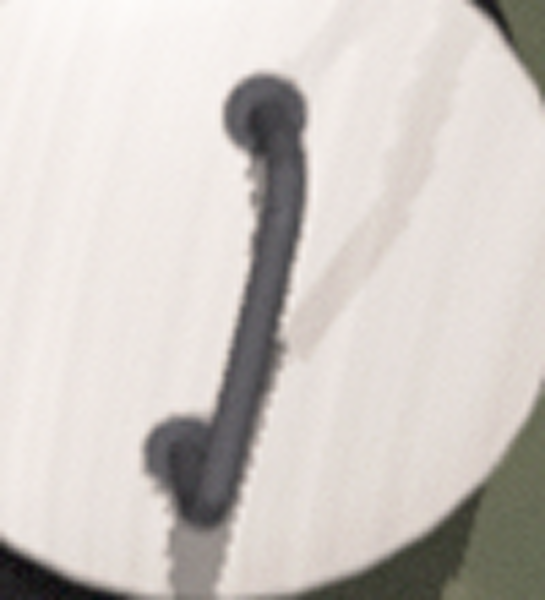

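```bash
python3 - <<'E'
from h import *
p=env.capture('wrist')
for a,b,z in [((265,112),(183,450),.0945),((284,200),(225,440),.139),((287,160),(207,503),.138)]:
    A=ray(p,(320+a[0]/5.45,170+a[1]/5.45),z);B=ray(p,(320+b[0]/5.45,170+b[1]/5.45),z);d=A-B
    print(A.round(4),B.round(4),np.linalg.norm(d).round(4),np.degrees(np.arctan2(d[1],d[0])).round(1),((A+B)/2).round(4))
goal([.507,-.2175,.26],-22.5)
E
```

```text
[0.4621 0.283  0.0945] [0.4778 0.2187 0.0945] 0.0662 103.7 [0.4699 0.2508 0.0945]
[0.4629 0.2772 0.139 ] [0.473  0.2361 0.139 ] 0.0423 103.8 [0.468  0.2567 0.139 ]
[0.4605 0.2832 0.138 ] [0.4757 0.2244 0.138 ] 0.0607 104.5 [0.4681 0.2538 0.138 ]
goal [-47.19 -12.65   7.92] [-4.000e-02  1.000e-02  4.786e+01]
```

```bash
python3 - <<'E'
from h import *
p=env.capture('wrist');save(p,'w2.png')
a=p['frame'];cv2.imwrite('pics/w2c.png',cv2.resize(a[170:280,320:420,::-1],(600,660),interpolation=cv2.INTER_CUBIC)[:600])
np.savez('w2.npz',**{k:np.asarray(p[k]) for k in ['intrinsics','k1','R','t']})
for th in ['lid','lid_loop']:
  for d in env.tip_of(th,p)[:2]:
    X=w(p,d['centre']);print(th,d['confidence'],X.round(4),proj(p,X).round(1))
m=env.masks_of('lid',p)[0]['mask'];ys,xs=np.where(m);
cs,_=cv2.findContours(m.astype(np.uint8),cv2.RETR_EXTERNAL,cv2.CHAIN_APPROX_NONE);e=cv2.fitEllipse(max(cs,key=len));print(e, ray(p,e[0],.09))
st()
E
```

```text
lid 0.91 [0.4726 0.2465 0.0806] [360.2 223.4]
lid_loop 0.61 [0.4712 0.2387 0.1394] [360.9 247.9]
((359.7908935546875, 225.94891357421875), (123.14832305908203, 128.50587463378906), 73.48201751708984) [0.47136831 0.245926   0.09      ]
t 2.95 pos [0.4195 0.2627 0.3391] q [-0.861  0.187  0.225  1.968 -0.049  0.993 -0.171] rot [ 5.350e-01  8.448e-01 -5.000e-04 -1.000e-04] F [-0.62 -0.26 -0.42] w 0.09292000985549695
```

View pics/w2c.png

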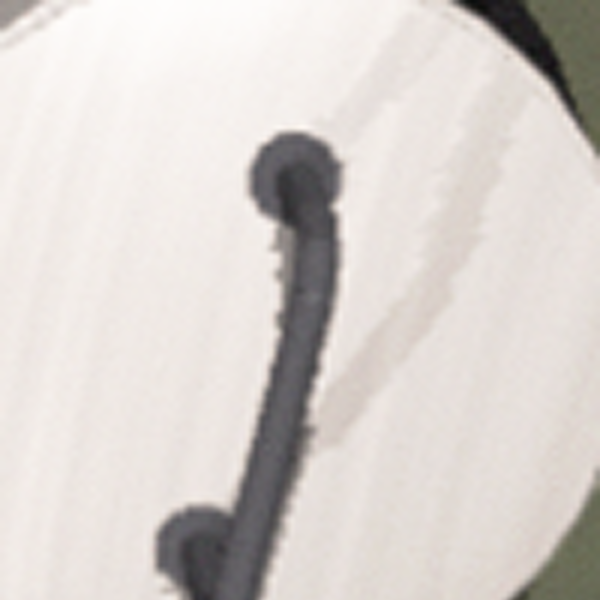

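```bash
python3 - <<'E'
from h import *
p=dict(np.load('w2.npz'))
for a,b,z in [((295,177),(203,550),.0945),((316,275),(245,560),.139)]:
    A=ray(p,(320+a[0]/6,170+a[1]/6),z);B=ray(p,(320+b[0]/6,170+b[1]/6),z);d=A-B
    print(A.round(4),B.round(4),np.linalg.norm(d).round(4),np.degrees(np.arctan2(d[1],d[0])).round(1),((A+B)/2).round(4))
goal([.507,-.2175,.26],-22.5)
E
```

```text
[0.4665 0.2752 0.0945] [0.4823 0.21   0.0945] 0.0672 103.6 [0.4744 0.2426 0.0945]
[0.467  0.2701 0.139 ] [0.4781 0.2251 0.139 ] 0.0463 103.8 [0.4725 0.2476 0.139 ]
goal [-47.15 -12.61   7.94] [-4.000e-02  4.000e-02  4.781e+01]
```

step_arm:
  steps:
    - [-4.7,-1.2,0.8,0,0,5]
    - [-9.4,-2.5,1.6,0,0,10]
    - [-14.1,-3.7,2.4,0,0,15]
    - [-18.8,-5.0,3.2,0,0,20]
    - [-23.5,-6.3,4.0,0,0,25]

```text
clock: 3.45
eef_pos: [0.4631, 0.0212, 0.2994]
ee_rot: [0.707, 0.708, 0.0, 0.0]
force: [0.1, 0.2, -0.4]
gripper_width: 0.0928
```

```bash
python3 - <<'E'
from h import *
st()
goal([.507,-.2175,.28],-22.5)
E
```

```text
t 3.45 pos [0.4631 0.0212 0.2994] q [-0.533  0.189  0.44   2.094 -0.104  0.878 -0.032] rot [7.065e-01 7.077e-01 1.000e-04 1.000e-04] F [ 0.13  0.22 -0.42] w 0.09276378844935362
goal [-23.87   4.35   1.94] [ 2.00e-02 -0.00e+00  2.26e+01]
```

step_arm:
  steps:
    - [-4.8,0.9,0.4,0,0,4.5]
    - [-9.6,1.8,0.8,0,0,9]
    - [-14.4,2.6,1.2,0,0,13.5]
    - [-19.2,3.5,1.6,0,0,18]
    - [-23.9,4.4,1.9,0,0,22.6]

```text
clock: 3.95
eef_pos: [0.5082, -0.2179, 0.2802]
ee_rot: [0.831, 0.556, -0.0, -0.0]
force: [0.3, 1.0, 0.3]
gripper_width: 0.0929
```

step_arm:
  steps:
    - [0,0,0,0,0,0]
    - [0,0,0,0,0,0]
    - [0,0,0,0,0,0]
    - [0,0,0,0,0,0]

```text
clock: 4.35
eef_pos: [0.5081, -0.2146, 0.2806]
ee_rot: [0.83, 0.558, 0.0, -0.0]
force: [0.4, 0.3, -0.5]
gripper_width: 0.0933
```

```bash
python3 - <<'E'
from h import *
st()
p=env.capture('wrist');save(p,'w3.png')
np.savez('w3.npz',**{k:np.asarray(p[k]) for k in ['intrinsics','k1','R','t']})
for th in ['lifter','lifter_prongs','lifter_rest']:
  for d in env.tip_of(th,p)[:2]:
    X=w(p,d['centre']);print(th,d['confidence'],X.round(4),proj(p,X).round(1))
E
```

```text
t 4.35 pos [ 0.5081 -0.2146  0.2806] q [-0.131  0.36   0.587  1.952 -0.252  0.902  0.196] rot [ 8.301e-01  5.577e-01  1.000e-04 -3.000e-04] F [ 0.44  0.33 -0.49] w 0.09327662448437883
lifter 0.6 [ 0.5043 -0.2221  0.1163] [320.7 218.6]
lifter_prongs 0.61 [ 0.5052 -0.2218  0.0179] [321.1 192.9]
lifter_rest 0.66 [ 0.5015 -0.2211  0.0017] [317.6 190.5]
```

View pics/w3.png

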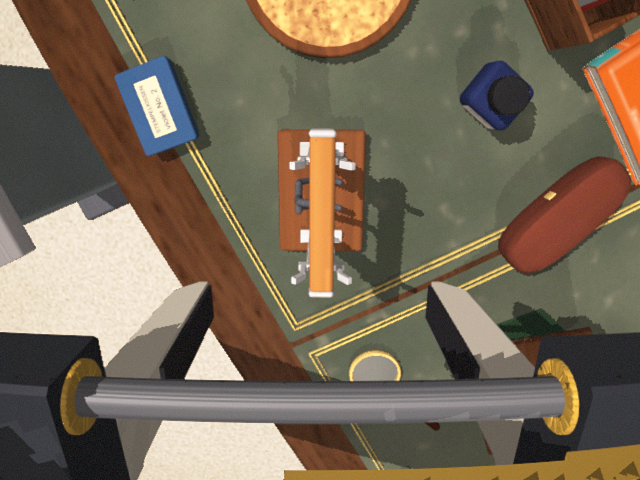

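The wrist view shows the grip running from (322,131) to (320,297). The shank is on the left, on the robot side, and the prongs point right, away from the robot, as expected.

```bash
python3 - <<'E'
from h import *
p=dict(np.load('w3.npz'))
for a,b,z in [((322,132),(320,296),.120)]:
    A=ray(p,a,z);B=ray(p,b,z);d=A-B
    print(A.round(4),B.round(4),np.linalg.norm(d).round(4),np.degrees(np.arctan2(d[1],d[0])).round(1),((A+B)/2).round(4))
f=cv2.imread('pics/w3.png'); g=f[180,300:350];print(g.tolist()[::2]); 
# edges left/right of grip at rows 170 and 260
hsv=cv2.cvtColor(f,cv2.COLOR_BGR2HSV)
for r in (165,200,225,260,280):
    m=np.where((hsv[r,290:350,1]>120)&(hsv[r,290:350,2]>150))[0]+290
    print(r,m.min(),m.max(),ray(p,((m.min()+m.max())/2,r),.125).round(4),ray(p,((m.min()+m.max())/2,r),.115).round(4))
m=env.capture('wrist')
goal([.507,-.2185,.20],-22.5)
E
```

```text
[ 0.5312 -0.1588  0.12  ] [ 0.4786 -0.2837  0.12  ] 0.1355 67.2 [ 0.5049 -0.2212  0.12  ]
[[65, 62, 62], [77, 70, 71], [69, 65, 68], [72, 67, 72], [66, 68, 77], [75, 148, 233], [81, 166, 245], [87, 170, 247], [89, 171, 247], [86, 169, 246], [84, 163, 244], [82, 160, 242], [79, 157, 240], [80, 156, 238], [73, 154, 237], [81, 155, 236], [67, 123, 197], [57, 90, 135], [103, 99, 102], [105, 100, 100], [99, 97, 96], [58, 75, 116], [55, 93, 160], [36, 59, 97], [37, 59, 98]]
165 309 333 [ 0.5213 -0.181   0.125 ] [ 0.5208 -0.1823  0.115 ]
200 290 349 [ 0.51   -0.2057  0.125 ] [ 0.5091 -0.2078  0.115 ]
225 290 349 [ 0.5024 -0.2243  0.125 ] [ 0.5013 -0.227   0.115 ]
260 310 332 [ 0.4924 -0.2521  0.125 ] [ 0.491  -0.2556  0.115 ]
280 309 332 [ 0.4854 -0.2682  0.125 ] [ 0.4837 -0.2722  0.115 ]
goal [-0.31  0.02  8.08] [ 0.02 -0.02  0.2 ]
```

step_arm:
  steps:
    - [-0.4,0.1,4.5,0,0,0.3]
    - [-0.4,0.1,9,0,0,0.3]
    - [-0.4,0.1,13.5,0,0,0.3]
    - [-0.4,0.1,17.5,0,0,0.3]
    - [-0.4,0.1,18.1,0,0,0.3]

```text
clock: 5.1
eef_pos: [0.5053, -0.2192, 0.0962]
ee_rot: [0.832, 0.554, -0.002, -0.002]
force: [-1.1, 0.0, 0.5]
gripper_width: 0.093
```

step_arm:
  steps:
    - [0,0,0,0,0,0]
    - [0,0,0,0,0,0]
    - [0,0,0,0,0,0]
    - [0,0,0,0,0,0]

```text
clock: 5.5
eef_pos: [0.5082, -0.2204, 0.1012]
ee_rot: [0.832, 0.554, 0.001, 0.001]
force: [0.2, -0.1, -0.3]
gripper_width: 0.0929
```

```bash
python3 - <<'E'
from h import *
st();goal([.506,-.2195,.099],-22.7)
for n in ['wrist','scene']:
  p=env.capture(n);save(p,n+'4.png')
a=cv2.imread('pics/scene4.png');cv2.imwrite('pics/s4c.png',cv2.resize(a[215:315,260:360],(600,600),interpolation=cv2.INTER_CUBIC))
E
```

```text
t 5.5 pos [ 0.5082 -0.2204  0.1012] q [ 0.032  0.596  0.405  2.113 -0.466  0.515  0.39 ] rot [0.8322 0.5545 0.0009 0.001 ] F [ 0.23 -0.06 -0.31] w 0.09291368730919436
goal [ 0.   -0.24  0.22] [ 0.15 -0.03  0.05]
```

View pics/wrist4.png

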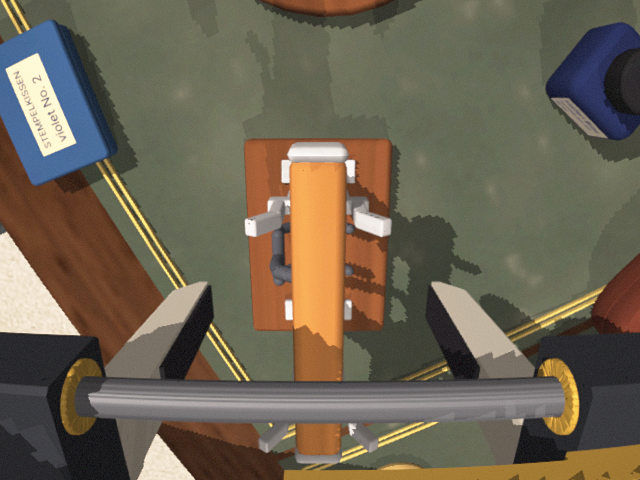

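View pics/s4c.png

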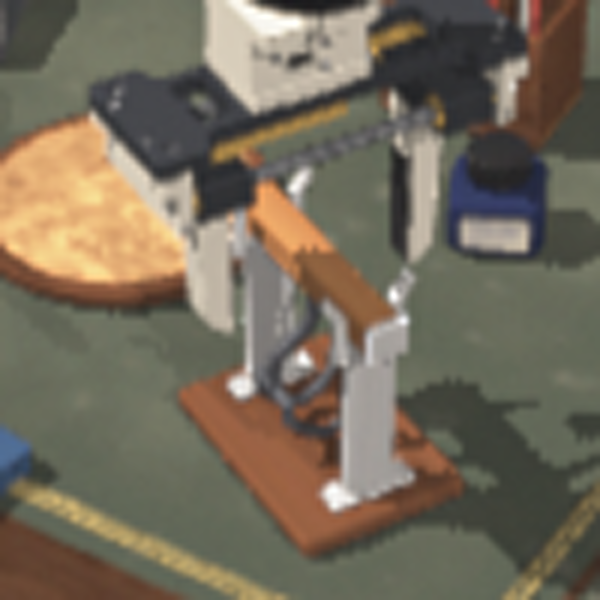

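```bash
python3 - <<'E'
from h import *
p=env.capture('wrist');s=st()
for a,b,z in [((318,153),(319,458),.120)]:
    A=ray(p,a,z);B=ray(p,b,z);d=A-B
    print(A.round(4),B.round(4),np.linalg.norm(d).round(4),np.degrees(np.arctan2(d[1],d[0])).round(1),((A+B)/2).round(4))
    print(Rn.from_quat(s['ee_rot']).inv().apply((A+B)/2-s['eef_pos']))
E
```

```text
t 5.65 pos [ 0.5077 -0.2203  0.1005] q [ 0.033  0.597  0.404  2.114 -0.467  0.515  0.391] rot [8.322e-01 5.544e-01 5.000e-04 5.000e-04] F [ 0.14 -0.17 -1.33] w 0.09320051550207313
[ 0.5309 -0.1595  0.12  ] [ 0.4794 -0.2837  0.12  ] 0.1345 67.5 [ 0.5052 -0.2216  0.12  ]
[-0.00216947 -0.00183169 -0.01952895]
```

step_arm:
  steps:
    - [-0.1,0,0.2,0,0,0]
    - [-0.1,0,0.2,0,0,0]
    - [-0.1,0,0.2,0,0,0]
    - [-0.1,0,0.2,0,0,0]
    - [-0.1,0,0.2,0,0,0]
  gripper: -1
  newtons: 50

```text
clock: 6.15
eef_pos: [0.5069, -0.2213, 0.0976]
ee_rot: [0.832, 0.554, -0.0, 0.0]
force: [0.3, 0.6, -0.2]
gripper_width: 0.0575
```

step_arm:
  steps:
    - [0,0,0,0,0,0]
    - [0,0,0,0,0,0]
    - [0,0,0,0,0,0]
    - [0,0,0,0,0,0]
    - [0,0,0,0,0,0]

```text
clock: 6.65
eef_pos: [0.507, -0.2213, 0.0977]
ee_rot: [0.832, 0.554, 0.0, 0.0]
force: [0.1, 0.2, 0.6]
gripper_width: 0.0194
```

```bash
python3 - <<'E'
from h import *
s=st();print(s['ft_torque'])
goal([.5077,-.2203,.300],-22.6)
E
```

```text
t 6.65 pos [ 0.507  -0.2213  0.0977] q [ 0.038  0.601  0.401  2.115 -0.469  0.51   0.394] rot [8.323e-01 5.543e-01 1.000e-04 1.000e-04] F [0.07 0.21 0.57] w 0.01938106124019938
[-0.0411661   0.07963725 -0.00805755]
goal [  0.12   0.03 -20.23] [ 0.01  0.   -0.07]
```

step_arm:
  steps:
    - [0,0,-2,0,0,0]
    - [0,0,-6,0,0,0]
    - [0,0,-11,0,0,0]
    - [0,0,-16,0,0,0]
    - [0,0,-20,0,0,0]

```text
clock: 7.15
eef_pos: [0.5067, -0.2215, 0.3002]
ee_rot: [0.832, 0.554, 0.0, 0.0]
force: [0.4, -0.3, -2.7]
gripper_width: 0.0198
```

```bash
python3 - <<'E'
from h import *
s=st();print(s['ft_torque'])
goal([.44,.236,.27],13.7)
E
```

```text
t 7.15 pos [ 0.5067 -0.2215  0.3002] q [-0.147  0.343  0.621  1.927 -0.244  0.946  0.195] rot [8.324e-01 5.541e-01 3.000e-04 5.000e-04] F [ 0.37 -0.35 -2.69] w 0.01976862475459481
[-0.08871578  0.0256846   0.05219186]
goal [ 39.63 -23.81   3.  ] [ 6.00e-02  2.00e-02 -3.64e+01]
```

step_arm:
  steps:
    - [4,-2.4,0.2,0,0,-3.6]
    - [8,-4.8,0.4,0,0,-7.2]
    - [12,-7.2,0.6,0,0,-10.8]
    - [16,-9.6,0.8,0,0,-14.4]
    - [20,-12,1.0,0,0,-18]

```text
clock: 7.65
eef_pos: [0.4723, 0.0113, 0.2876]
ee_rot: [0.735, 0.679, 0.0, -0.0]
force: [0.9, 0.1, -1.4]
gripper_width: 0.0196
```

```bash
python3 - <<'E'
from h import *
s=st()
goal([.429,.234,.26],13.7)
E
```

```text
t 7.65 pos [0.4723 0.0113 0.2876] q [-0.548  0.222  0.499  2.096 -0.141  0.854 -0.046] rot [ 7.345e-01  6.786e-01  1.000e-04 -0.000e+00] F [ 0.85  0.05 -1.4 ] w 0.01960101584472198
goal [21.86 -6.08  2.76] [ 1.000e-02 -1.000e-02 -1.823e+01]
```

step_arm:
  steps:
    - [4.4,-1.2,0.6,0,0,-4]
    - [8.8,-2.4,1.2,0,0,-8]
    - [13.2,-3.6,1.8,0,0,-12]
    - [17.6,-4.9,2.3,0,0,-16]
    - [21.7,-6.1,2.6,0,0,-18.2]

```text
clock: 8.15
eef_pos: [0.429, 0.2326, 0.2613]
ee_rot: [0.618, 0.786, -0.0, -0.0]
force: [0.8, 0.0, -1.2]
gripper_width: 0.0193
```

step_arm:
  steps:
    - [0,0,0,0,0,0]
    - [0,0,0,0,0,0]
    - [0,0,0,0,0,0]
    - [0,0,0,0,0,0]
    - [0,0,0,0,0,0]

```text
clock: 8.65
eef_pos: [0.4305, 0.2297, 0.2618]
ee_rot: [0.62, 0.785, 0.0, 0.0]
force: [-0.5, 0.1, -1.7]
gripper_width: 0.0198
```

```bash
python3 - <<'E'
from h import *
st();goal([.429,.234,.20],13.7)
for n in ['wrist','scene','top']:
  p=env.capture(n);save(p,n+'5.png')
  for th in ['lifter','lifter_prongs','lid_loop']:
    for d in env.tip_of(th,p)[:2]:
      X=w(p,d['centre']);print(n,th,round(d['confidence'],2),X.round(4),proj(p,X).round(1))
a=cv2.imread('pics/scene5.png');b=cv2.imread('pics/top5.png')
cv2.imwrite('pics/s5c.png',cv2.hconcat([cv2.resize(a[150:270,140:240],(400,480),interpolation=cv2.INTER_CUBIC),cv2.resize(b[200:320,110:210],(400,480),interpolation=cv2.INTER_CUBIC)]))
E
```

```text
t 8.65 pos [0.4305 0.2297 0.2618] q [-0.867  0.267  0.33   2.094 -0.12   0.798 -0.23 ] rot [6.197e-01 7.848e-01 1.000e-04 1.000e-04] F [-0.5   0.12 -1.73] w 0.019803016201016627
goal [ 0.45 -0.05  6.18] [ 0.01  0.   -0.29]
wrist lifter 0.63 [0.4265 0.2325 0.283 ] [315.5 318.8]
wrist lid_loop 0.57 [0.4734 0.2419 0.1396] [384.7 221.7]
wrist lid_loop 0.4 [0.4707 0.2435 0.0783] [371.4 199.5]
scene lifter 0.92 [0.4322 0.2317 0.2759] [175.3 172.6]
scene lifter 0.84 [ 0.4685 -0.6916  0.0081] [458.7 373.2]
scene lifter_prongs 0.78 [0.4323 0.2315 0.1875] [180.6 198. ]
scene lifter_prongs 0.71 [ 0.4042 -0.6972  0.0236] [451.3 388.9]
scene lid_loop 0.72 [0.477  0.2437 0.1369] [191.9 204.6]
top lifter 0.63 [0.4307 0.2319 0.278 ] [146.8 281.6]
top lifter 0.61 [ 0.469  -0.6877  0.0104] [501. 269.]
top lifter_prongs 0.88 [0.4273 0.2358 0.183 ] [159.7 285.6]
top lifter_prongs 0.61 [ 0.4028 -0.6955  0.0256] [507.2 291.6]
```

View pics/wrist5.png

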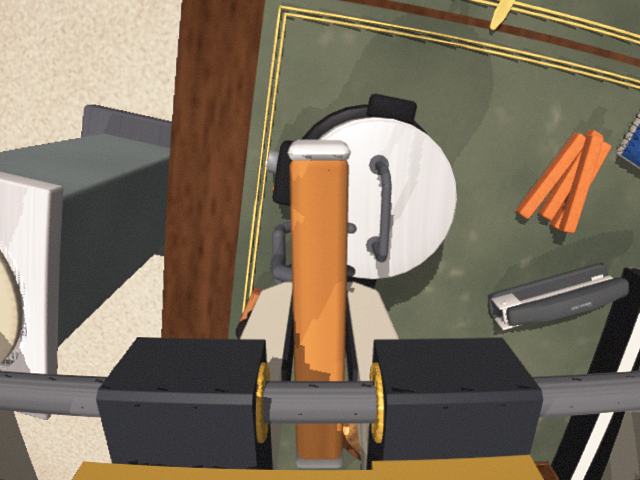

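View pics/s5c.png

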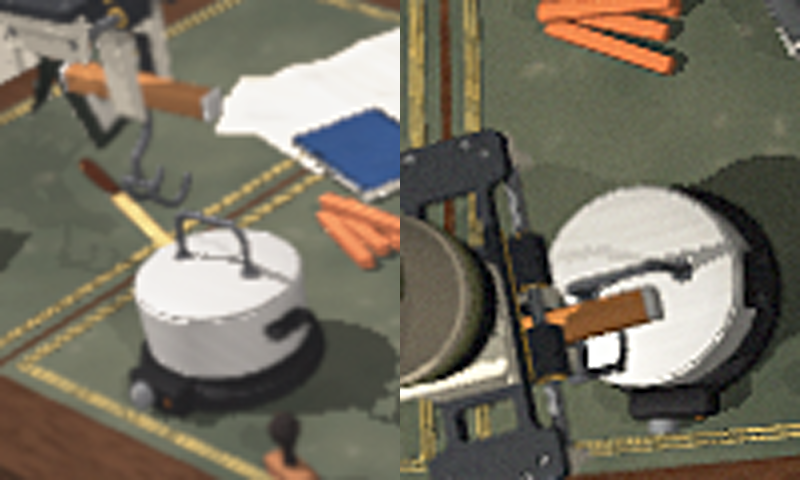

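```bash
python3 - <<'E'
from h import *
p=env.capture('wrist');np.savez('w5.npz',**{k:np.asarray(p[k]) for k in ['intrinsics','k1','R','t']});save(p,'w6.png')
a=p['frame'][:,:,::-1];cv2.imwrite('pics/w6c.png',cv2.resize(a[140:300,260:420],(600,600),interpolation=cv2.INTER_CUBIC))
st()
E
```

```text
t 9.3 pos [0.4301 0.2308 0.2616] q [-0.868  0.268  0.329  2.093 -0.12   0.798 -0.23 ] rot [ 0.6189  0.7855 -0.      0.    ] F [-0.14  0.04 -2.07] w 0.01958265789354291
```

View pics/w6c.png

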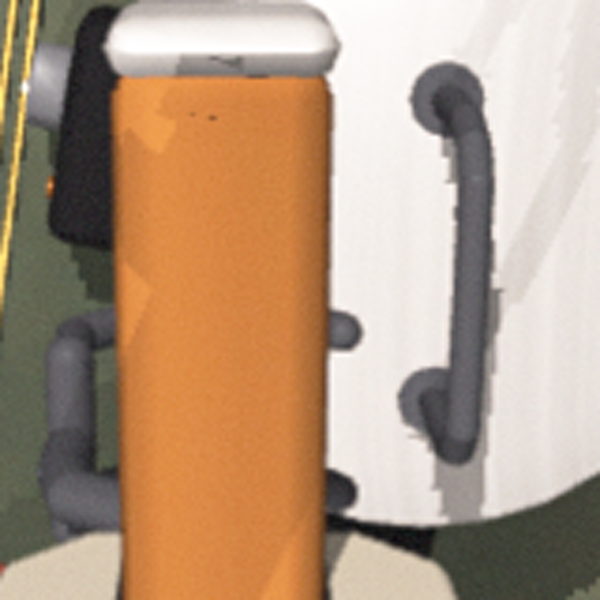

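```bash
python3 - <<'E'
from h import *
p=dict(np.load('w5.npz'));s=st();R=Rn.from_quat(s['ee_rot'])
def pr(n,a,b,z):
    A=ray(p,(260+a[0]/3.75,140+a[1]/3.75),z);B=ray(p,(260+b[0]/3.75,140+b[1]/3.75),z);d=A-B;m=(A+B)/2
    print(n,np.linalg.norm(d).round(4),'yaw',np.degrees(np.arctan2(d[1],d[0])).round(1),m.round(4),'tool',R.inv().apply(m-s['eef_pos']).round(4))
pr('feet',(447,98),(433,402),.0945)
pr('bar',(476,190),(462,425),.139)
pr('barends',(474,145),(459,448),.139)
pr('tips',(345,330),(342,490),.199)
A=ray(p,(319,151),.279);B=ray(p,(320,462),.279);print('grip',np.linalg.norm(A-B),R.inv().apply((A+B)/2-s['eef_pos']),np.degrees(np.arctan2((A-B)[1],(A-B)[0])))
E
```

```text
t 9.3 pos [0.4301 0.2308 0.2616] q [-0.868  0.268  0.329  2.093 -0.12   0.798 -0.23 ] rot [ 0.6189  0.7855 -0.      0.    ] F [-0.14  0.04 -2.07] w 0.01958265789354291
feet 0.0674 yaw 103.2 [0.4739 0.2424 0.0945] tool [0.001  0.0453 0.1671]
bar 0.0461 yaw 102.8 [0.4735 0.2424 0.139 ] tool [0.0011 0.0449 0.1226]
barends 0.0593 yaw 103.3 [0.4726 0.244  0.139 ] tool [0.0029 0.0444 0.1226]
tips 0.0258 yaw 103.8 [0.4459 0.2368 0.199 ] tool [0.002  0.0168 0.0626]
grip 0.139409950530072 [-0.00309407 -0.00161707 -0.01740438] 103.70407883273961
```

step_arm:
  steps:
    - [0,0,3,0,0,0]
    - [0,0,6,0,0,0]
    - [0,0,7.4,0,0,0]
    - [0,0,7.4,0,0,0]
    - [0,0,7.4,0,0,0]

```text
clock: 9.8
eef_pos: [0.4304, 0.2308, 0.1879]
ee_rot: [0.619, 0.785, -0.0, 0.0]
force: [-0.2, 0.2, -1.5]
gripper_width: 0.0194
```

```bash
python3 - <<'E'
from h import *
st();goal([.4301,.2308,.187],13.6)
p=env.capture('scene');save(p,'scene7.png')
a=cv2.imread('pics/scene7.png');c=cv2.resize(a[160:260,140:240],(600,600),interpolation=cv2.INTER_CUBIC);cv2.imwrite('pics/s7c.png',c)
E
```

```text
t 9.8 pos [0.4304 0.2308 0.1879] q [-0.826  0.374  0.291  2.176 -0.182  0.614 -0.169] rot [ 6.189e-01  7.854e-01 -1.000e-04  1.000e-04] F [-0.17  0.21 -1.51] w 0.01935402629460282
goal [ 0.   -0.03  0.09] [-0.01  0.02 -0.08]
```

View pics/s7c.png

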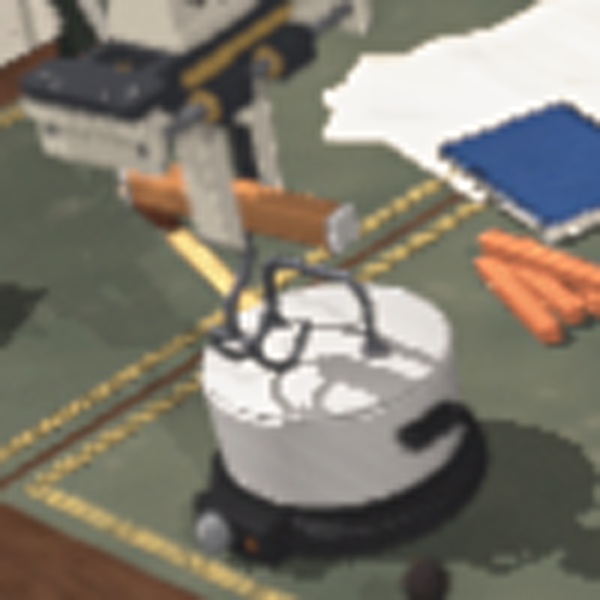

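step_arm:
  steps:
    - [0,1.2,0.1,0,0,0]
    - [0,2.4,0.1,0,0,0]
    - [0,3.6,0.1,0,0,0]
    - [0,4.5,0.1,0,0,0]
    - [0,4.5,0.1,0,0,0]

```text
clock: 10.35
eef_pos: [0.4756, 0.2417, 0.1866]
ee_rot: [0.619, 0.785, 0.0, 0.0]
force: [0.9, -1.1, -1.9]
gripper_width: 0.0197
```

```bash
python3 - <<'E'
from h import *
st()
p=env.capture('scene');save(p,'scene8.png')
a=cv2.imread('pics/scene8.png');c=cv2.resize(a[180:240,150:210],(400,400),interpolation=cv2.INTER_CUBIC)
p=env.capture('wrist');b=p['frame'][:,:,::-1];cv2.imwrite('pics/s8c.png',cv2.hconcat([c,cv2.resize(b[100:400,220:520],(400,400))]))
E
```

```text
t 10.35 pos [0.4756 0.2417 0.1866] q [-0.784  0.425  0.287  2.084 -0.192  0.656 -0.134] rot [6.192e-01 7.853e-01 4.000e-04 4.000e-04] F [ 0.86 -1.06 -1.91] w 0.019681258734121847
```

View pics/s8c.png

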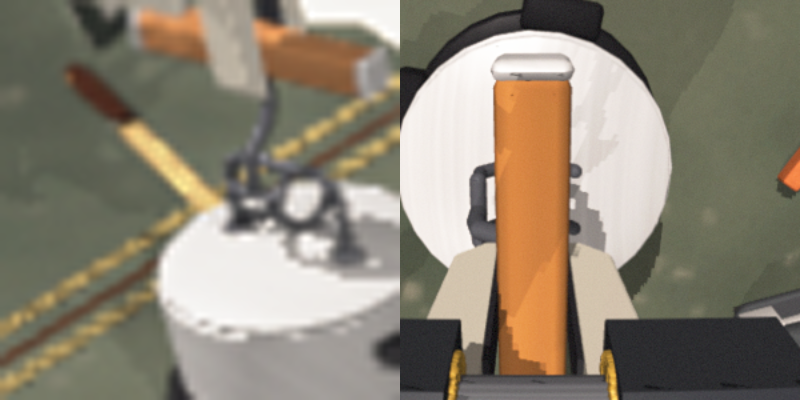

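step_arm:
  steps:
    - [0,0,-1,0,0,0]
    - [0,0,-1.8,0,0,0]
    - [0,0,-2.3,0,0,0]
    - [0,0,-2.6,0,0,0]
    - [0,0,-2.8,0,0,0]

```text
clock: 10.95
eef_pos: [0.4736, 0.2413, 0.2149]
ee_rot: [0.619, 0.786, 0.0, -0.0]
force: [0.3, 0.1, -5.4]
gripper_width: 0.0197
```

```bash
python3 - <<'E'
from h import *
s=st();print(s['ft_torque'])
p=env.capture('scene');save(p,'scene9.png')
a=cv2.imread('pics/scene9.png');c=cv2.resize(a[170:250,150:230],(400,400),interpolation=cv2.INTER_CUBIC)
p=env.capture('wrist');b=p['frame'][:,:,::-1];cv2.imwrite('pics/s9c.png',cv2.hconcat([c,cv2.resize(b[100:400,220:520],(400,400))]))
E
```

```text
t 10.95 pos [0.4736 0.2413 0.2149] q [-0.802  0.384  0.304  2.059 -0.171  0.722 -0.153] rot [ 0.6188  0.7855  0.     -0.    ] F [ 0.35  0.11 -5.4 ] w 0.01970304653156407
[-0.10771901  0.04664057 -0.01708958]
```

View pics/s9c.png

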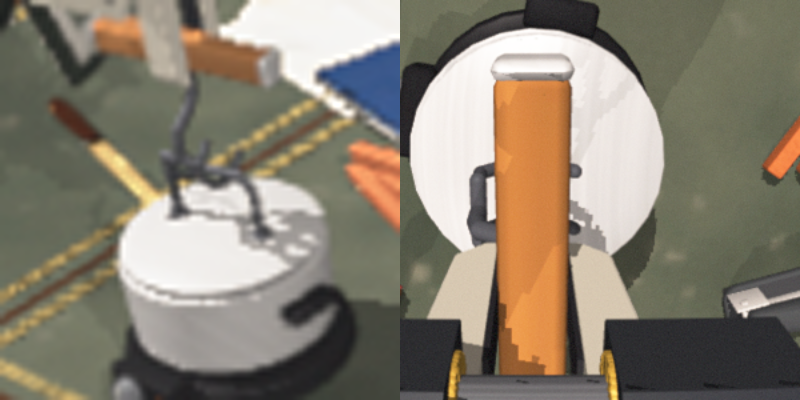

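step_arm:
  steps:
    - [0,0,-0.8,0,0,0]
    - [0,0,-1.8,0,0,0]
    - [0,0,-3,0,0,0]
    - [0,0,-4.2,0,0,0]
    - [0,0,-5.2,0,0,0]

```text
clock: 11.55
eef_pos: [0.4741, 0.2414, 0.2682]
ee_rot: [0.619, 0.785, 0.001, 0.0]
force: [0.2, -0.2, -4.5]
gripper_width: 0.0193
```

step_arm:
  steps:
    - [0,0,-0.5,0,0,0]
    - [0,0,-0.8,0,0,0]
    - [0,0,-0.8,0,0,0]
    - [0,0,-0.8,0,0,0]

```text
clock: 11.95
eef_pos: [0.4736, 0.2413, 0.2743]
ee_rot: [0.619, 0.786, -0.0, -0.0]
force: [-0.5, 0.3, -5.7]
gripper_width: 0.0197
```

```bash
python3 - <<'E'
from h import *
s=st();print(s['ft_torque'])
p=env.capture('scene');save(p,'scene10.png')
for th in ['lid','lid_loop','trivet']:
    for d in env.tip_of(th,p)[:2]:
      X=w(p,d['centre']);print(th,round(d['confidence'],2),X.round(4),proj(p,X).round(1))
a=cv2.imread('pics/scene10.png');c=cv2.resize(a[150:250,130:230],(400,400),interpolation=cv2.INTER_CUBIC)
p=env.capture('wrist');b=p['frame'][:,:,::-1];cv2.imwrite('pics/s10c.png',cv2.hconcat([c,cv2.resize(b[100:400,220:520],(400,400))]))
E
```

```text
t 11.95 pos [0.4736 0.2413 0.2743] q [-0.829  0.311  0.331  1.991 -0.131  0.861 -0.191] rot [ 6.189e-01  7.855e-01 -3.000e-04 -1.000e-04] F [-0.47  0.32 -5.75] w 0.019668443780791647
[-0.01365509  0.01907483 -0.01647839]
lid 0.68 [ 0.3952  0.0787 -0.0032] [214.  270.4]
lid 0.67 [0.4727 0.2435 0.1413] [190.7 204.1]
lid_loop 0.93 [0.4781 0.2417 0.2007] [189.2 187.5]
trivet 0.87 [ 0.5925 -0.0231  0.0012] [279.7 250.1]
```

View pics/s10c.png

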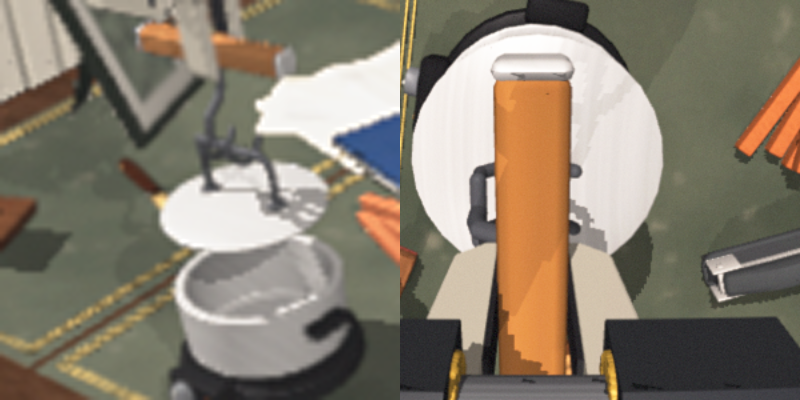

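```bash
python3 - <<'E'
from h import *
for n in ['top','scene']:
    p=env.capture(n);ms=env.masks_of('trivet',p)
    for d in ms[:2]:
        m=d['mask'].astype(np.uint8);cs,_=cv2.findContours(m,cv2.RETR_EXTERNAL,cv2.CHAIN_APPROX_NONE);c=max(cs,key=len)[:,0,:]
        W=np.array([ray(p,q,.012)[:2] for q in c]);(cx,cy),r=cv2.minEnclosingCircle(W.astype(np.float32))
        A=np.c_[2*W,np.ones(len(W))];sol=np.linalg.lstsq(A,(W**2).sum(1),rcond=None)[0]
        print(n,d['confidence'],m.sum(),'fit',sol[:2].round(4),np.sqrt(sol[2]+sol[:2]@sol[:2]).round(4),'enc',round(cx,4),round(cy,4),round(r,4))
goal([.592,-.022,.2743],-3)
E
```

```text
top 0.91 2705 fit [ 0.5926 -0.0211] 0.0845 enc 0.5922 -0.0206 0.0869
scene 0.78 1381 fit [ 0.5892 -0.0271] 0.0861 enc 0.589 -0.0285 0.0941
goal [-28.36   5.33   0.03] [-1.000e-02  1.000e-02  1.653e+01]
```

step_arm:
  steps:
    - [-0.8,0.15,0,0,0,0]
    - [-2.2,0.4,0,0,0,0]
    - [-4.2,0.8,0,0,0,0]
    - [-6.7,1.25,0,0,0,0]
    - [-9.4,1.75,0,0,0,0]

```text
clock: 12.9
eef_pos: [0.5134, 0.1521, 0.2747]
ee_rot: [0.619, 0.785, -0.0, 0.0]
force: [-0.6, -0.2, -4.2]
gripper_width: 0.0192
```

step_arm:
  steps:
    - [-2.7,0.5,0,0,0,0]
    - [-5.4,1.0,0,0,0,0]
    - [-8.1,1.55,0,0,0,0]
    - [-10.6,2.0,0,0,0,0]
    - [-13.0,2.45,0,0,0,0]

```text
clock: 13.4
eef_pos: [0.5675, 0.0305, 0.2747]
ee_rot: [0.619, 0.785, -0.0, 0.0]
force: [1.1, 0.6, -3.4]
gripper_width: 0.0197
```

step_arm:
  steps:
    - [-2.2,0.4,0,0,0,0]
    - [-4.0,0.7,0,0,0,0]
    - [-5.2,1.0,0,0,0,0]
    - [-5.9,1.1,0,0,0,0]
    - [-6.0,1.1,0,0,0,0]

```text
clock: 13.9
eef_pos: [0.5919, -0.0234, 0.2746]
ee_rot: [0.619, 0.785, -0.0, 0.0]
force: [0.3, 0.8, -4.5]
gripper_width: 0.0194
```

```bash
python3 - <<'E'
from h import *
s=st();print(s['ft_torque'])
goal([.592,-.022,.2743],13.6)
for n in ['scene','wrist','top']:
  p=env.capture(n);save(p,n+'11.png')
  for th in ['lid','lid_loop','trivet']:
    for d in env.tip_of(th,p)[:2]:
      X=w(p,d['centre']);print(n,th,round(d['confidence'],2),X.round(4),proj(p,X).round(1))
E
```

```text
t 13.9 pos [ 0.5919 -0.0234  0.2746] q [-0.329  0.396  0.384  1.866 -0.183  0.913  0.376] rot [ 6.194e-01  7.851e-01 -1.000e-04  1.000e-04] F [ 0.3   0.83 -4.49] w 0.019435379710115098
[ 0.01125691  0.07011605 -0.00058401]
goal [0.14 0.04 0.03] [-0.    0.02 -0.14]
scene lid 0.86 [ 0.5932 -0.0225  0.1428] [277.2 213.6]
scene lid_loop 0.7 [ 0.5952 -0.0211  0.2028] [276.2 196.4]
scene trivet 0.95 [ 0.594  -0.021   0.0012] [279.5 249.7]
wrist trivet 0.43 [ 0.3862 -0.0757  0.0022] [122.9 190. ]
top lid 0.58 [ 0.5922 -0.0186  0.1383] [263.1 222.4]
top trivet 0.76 [ 5.919e-01 -2.180e-02 -1.000e-04] [270.7 231.8]
```

View pics/wrist11.png

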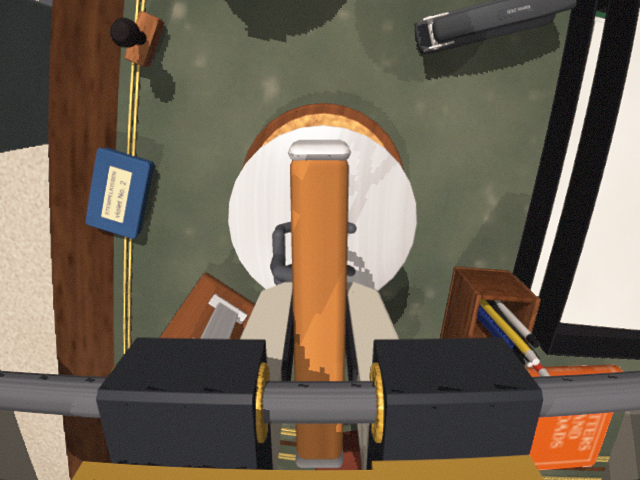

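View pics/scene11.png

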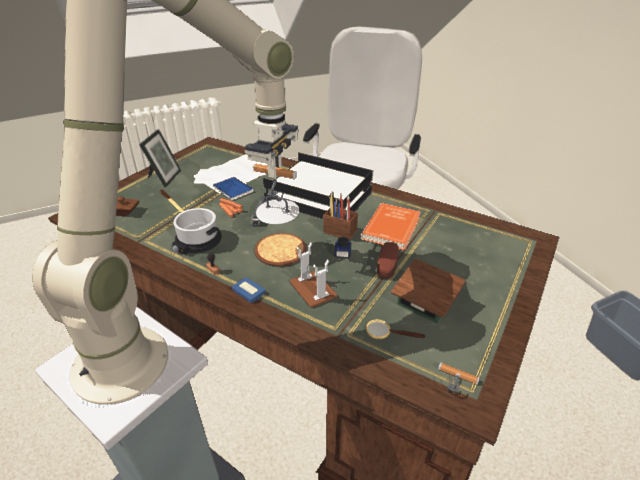

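step_arm:
  steps:
    - [0.1,0,1.5,0,0,0]
    - [0.1,0,4,0,0,0]
    - [0.1,0,7,0,0,0]
    - [0.1,0,9.5,0,0,0]
    - [0.1,0,11,0,0,0]

```text
clock: 15.0
eef_pos: [0.5909, -0.0213, 0.1628]
ee_rot: [0.619, 0.786, -0.001, -0.001]
force: [1.2, 0.1, -4.4]
gripper_width: 0.0198
```

step_arm:
  steps:
    - [0,0,0.7,0,0,0]
    - [0,0,1.2,0,0,0]
    - [0,0,1.5,0,0,0]
    - [0,0,1.5,0,0,0]
    - [0,0,1.5,0,0,0]

```text
clock: 15.5
eef_pos: [0.592, -0.0214, 0.1503]
ee_rot: [0.619, 0.785, 0.0, 0.0]
force: [0.6, 0.3, -4.2]
gripper_width: 0.0193
```

```bash
python3 - <<'E'
from h import *
s=st()
for n in ['scene','top']:
  p=env.capture(n);save(p,n+'12.png')
  for th in ['lid','lid_loop','trivet']:
    for d in env.tip_of(th,p)[:2]:
      X=w(p,d['centre']);print(n,th,round(d['confidence'],2),X.round(4),proj(p,X).round(1))
a=cv2.imread('pics/scene12.png');b=cv2.imread('pics/top12.png')
cv2.imwrite('pics/s12c.png',cv2.hconcat([cv2.resize(a[190:290,230:330],(400,400),interpolation=cv2.INTER_CUBIC),cv2.resize(b[180:280,220:320],(400,400),interpolation=cv2.INTER_CUBIC)]))
E
```

```text
t 15.5 pos [ 0.592  -0.0214  0.1503] q [-0.273  0.543  0.314  1.988 -0.267  0.649  0.449] rot [6.189e-01 7.854e-01 4.000e-04 4.000e-04] F [ 0.56  0.34 -4.21] w 0.019286863502542332
scene lid 0.76 [ 0.5893 -0.0213  0.0166] [278.3 246.6]
scene lid_loop 0.59 [ 0.5886 -0.0207  0.0764] [277.  231.6]
scene trivet 0.72 [ 0.598  -0.0208 -0.0025] [280.3 249.9]
top lid 0.69 [ 0.591  -0.0173  0.016 ] [268.4 231.1]
top lid 0.53 [0.3908 0.0818 0.0008] [234.6 301.5]
top lid_loop 0.66 [ 0.5917 -0.0163  0.083 ] [265.  226.6]
top trivet 0.7 [0.3897 0.0837 0.0031] [233.8 301.9]
```

View pics/s12c.png

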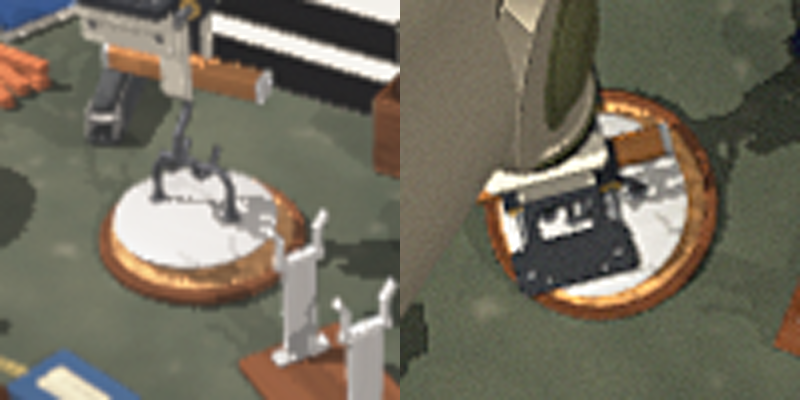

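```bash
python3 - <<'E'
from h import *
out=[]
for n,(x0,y0,x1,y1) in [('scene',(240,220,320,280)),('top',(230,190,310,250))]:
    p=env.capture(n);f=np.ascontiguousarray(p['frame'][:,:,::-1]);S=5
    c=cv2.resize(f[y0:y1,x0:x1],None,fx=S,fy=S,interpolation=cv2.INTER_CUBIC)
    c=cv2.resize(c,(400,300)) 
    for r,z,col in [(.085,.012,(255,0,0)),(.067,.029,(0,0,255))]:
        P=np.array([proj(p,(.592+r*np.cos(t),-.022+r*np.sin(t),z)) for t in np.linspace(0,2*np.pi,90)])
        cv2.polylines(c,[np.round((P+.5-[x0,y0])*S).astype(int)],True,col,1)
    out.append(c)
cv2.imwrite('pics/ov.png',cv2.resize(cv2.hconcat(out),None,fx=1,fy=1))
E
```

```text
(no output)
```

View pics/ov.png

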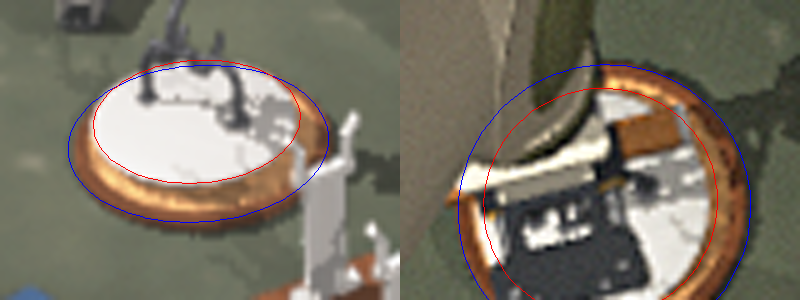

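step_arm:
  steps:
    - [-0.2,0,0.2,0,0,0]
    - [-0.2,0,0.4,0,0,0]
    - [-0.2,0,0.6,0,0,0]
    - [-0.2,0,0.8,0,0,0]
    - [-0.2,0,1.0,0,0,0]

```text
clock: 16.5
eef_pos: [0.5923, -0.0234, 0.1396]
ee_rot: [0.619, 0.785, 0.0, 0.0]
force: [0.3, 0.6, -2.0]
gripper_width: 0.02
```

step_arm:
  steps:
    - [0,0,0.6,0,0,0]
    - [0,0,1.2,0,0,0]
    - [0,0,1.7,0,0,0]
    - [0,0,1.7,0,0,0]
    - [0,0,1.7,0,0,0]

```text
clock: 17.0
eef_pos: [0.592, -0.0234, 0.1224]
ee_rot: [0.619, 0.785, -0.0, -0.0]
force: [-0.3, 0.3, -2.5]
gripper_width: 0.0196
```

```bash
python3 - <<'E'
from h import *
s=st()
p=env.capture('scene');f=p['frame'][:,:,::-1]
c=cv2.resize(f[200:280,235:315],(400,400),interpolation=cv2.INTER_CUBIC)
p=env.capture('wrist');b=p['frame'][:,:,::-1];cv2.imwrite('pics/s13c.png',cv2.hconcat([c,cv2.resize(b[100:400,220:520],(400,400))]))
E
```

```text
t 17.0 pos [ 0.592  -0.0234  0.1224] q [-0.253  0.581  0.292  2.006 -0.286  0.594  0.468] rot [ 6.190e-01  7.854e-01 -1.000e-04 -1.000e-04] F [-0.33  0.33 -2.46] w 0.019619030928875812
```

View pics/s13c.png

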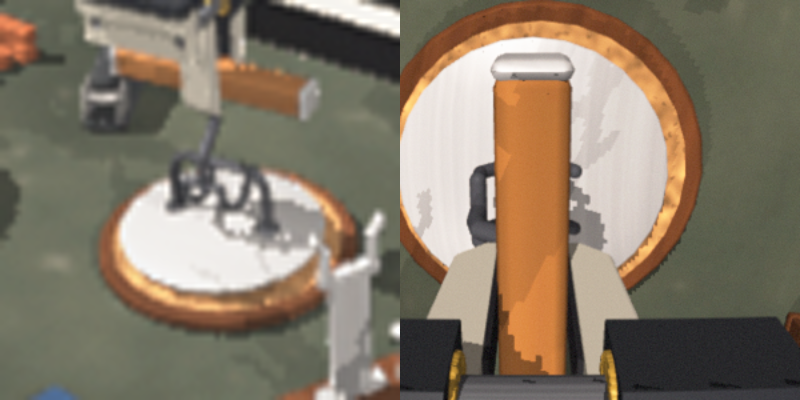

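step_arm:
  steps:
    - [0,-0.8,0,0,0,0]
    - [0,-1.8,0,0,0,0]
    - [0,-3,0,0,0,0]
    - [0,-4.2,0,0,0,0]
    - [0,-4.8,0,0,0,0]

```text
clock: 17.6
eef_pos: [0.5435, -0.0351, 0.1228]
ee_rot: [0.619, 0.785, -0.0, -0.0]
force: [0.8, -0.5, -2.4]
gripper_width: 0.0195
```

```bash
python3 - <<'E'
from h import *
s=st()
p=env.capture('scene');f=p['frame'][:,:,::-1]
c=cv2.resize(f[200:280,235:315],(400,400),interpolation=cv2.INTER_CUBIC)
p=env.capture('wrist');save(p,'w14.png');b=p['frame'][:,:,::-1];cv2.imwrite('pics/s14c.png',cv2.hconcat([c,cv2.resize(b[50:400,220:570],(400,400))]))
E
```

```text
t 17.6 pos [ 0.5435 -0.0351  0.1228] q [-0.237  0.536  0.284  2.112 -0.287  0.531  0.493] rot [ 6.192e-01  7.852e-01 -2.000e-04 -4.000e-04] F [ 0.76 -0.53 -2.38] w 0.019545408151474056
```

View pics/s14c.png

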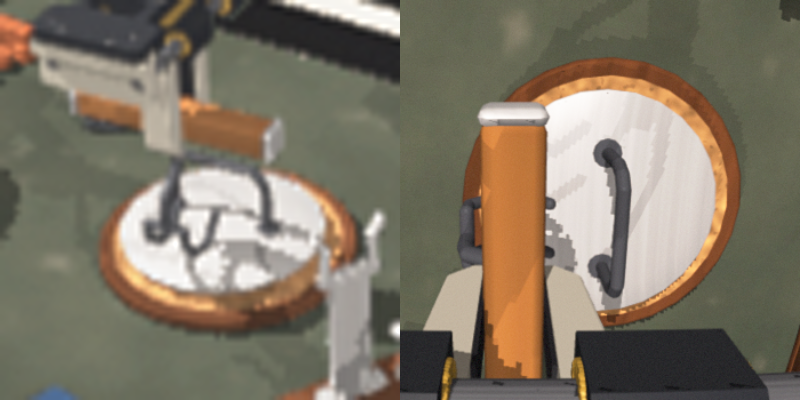

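step_arm:
  steps:
    - [0,0,-2,0,0,0]
    - [0,-0.2,-6,0,0,0]
    - [0,-0.4,-10.5,0,0,0]
    - [0,-0.4,-15,0,0,0]
    - [0,-0.4,-18,0,0,0]

```text
clock: 18.2
eef_pos: [0.5424, -0.0357, 0.3059]
ee_rot: [0.619, 0.785, 0.001, 0.001]
force: [1.0, -0.7, -2.3]
gripper_width: 0.0197
```

```bash
python3 - <<'E'
from h import *
s=st();goal([.507,-.2213,.30],-22.67)
for n in ['top','scene']:
  p=env.capture(n);save(p,n+'15.png')
  for th in ['lid','lid_loop','trivet']:
    for d in env.tip_of(th,p)[:2]:
      X=w(p,d['centre']);print(n,th,round(d['confidence'],2),X.round(4),proj(p,X).round(1))
E
```

```text
t 18.2 pos [ 0.5424 -0.0357  0.3059] q [-0.351  0.296  0.411  1.932 -0.146  0.939  0.366] rot [0.619  0.7854 0.0012 0.0013] F [ 1.   -0.75 -2.29] w 0.019721118391077503
goal [-17.22  -7.78   0.58] [ 2.000e-01 -3.000e-02  3.618e+01]
top lid 0.74 [ 0.5914 -0.0203  0.0093] [269.7 231.4]
top lid_loop 0.57 [ 0.5893 -0.02    0.0766] [266.6 227.8]
top trivet 0.38 [ 0.3817 -0.0737 -0.0041] [289.  304.1]
scene lid 0.56 [ 0.5895 -0.023   0.013 ] [278.8 247.7]
scene lid_loop 0.74 [ 0.5915 -0.0232  0.0708] [278.3 232.9]
scene trivet 0.98 [ 5.934e-01 -2.200e-02 -4.000e-04] [279.6 250.2]
```

View pics/scene15.png

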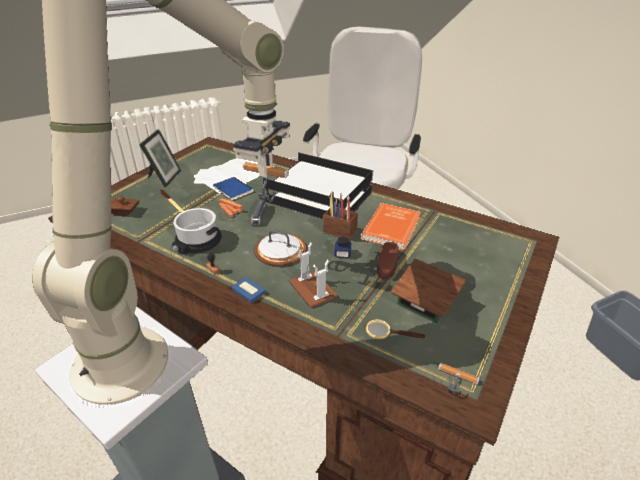

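The lid sits centred on the trivet at about (281,247), and everything else is where it was. I'm taking the lifter back to the rest.

step_arm:
  steps:
    - [-3.5,-1.6,0.1,0,0,7.2]
    - [-7,-3.2,0.2,0,0,14.4]
    - [-10.4,-4.7,0.3,0,0,21.6]
    - [-13.8,-6.2,0.5,0,0,28.9]
    - [-17.2,-7.8,0.6,0,0,36.2]

```text
clock: 19.1
eef_pos: [0.5052, -0.2222, 0.2955]
ee_rot: [0.834, 0.552, -0.001, -0.0]
force: [-0.7, 0.1, -1.4]
gripper_width: 0.0197
```

step_arm:
  steps:
    - [0,0,0,0,0,0]
    - [0,0,0,0,0,0]
    - [0,0,0,0,0,0]
    - [0,0,0,0,0,0]

```text
clock: 19.5
eef_pos: [0.5063, -0.2197, 0.2962]
ee_rot: [0.832, 0.555, -0.0, -0.0]
force: [0.7, -0.4, -0.6]
gripper_width: 0.0198
```

```bash
python3 - <<'E'
from h import *
s=st();goal([.507,-.2213,.16],-22.67)
p=env.capture('wrist');save(p,'w16.png')
E
```

```text
t 19.5 pos [ 0.5063 -0.2197  0.2962] q [-0.136  0.344  0.604  1.932 -0.24   0.937  0.19 ] rot [ 8.316e-01  5.554e-01 -1.000e-04 -4.000e-04] F [ 0.75 -0.38 -0.64] w 0.019825463529800625
goal [-0.12  0.14 13.62] [-0.04 -0.02  0.14]
```

View pics/w16.png

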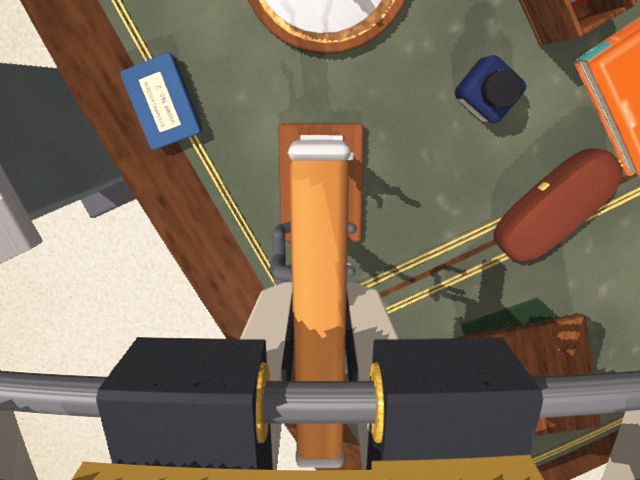

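step_arm:
  steps:
    - [-0.1,0.1,3,0,0,0.1]
    - [-0.1,0.1,7,0,0,0.1]
    - [-0.1,0.1,11,0,0,0.1]
    - [-0.1,0.1,13.2,0,0,0.1]
    - [-0.1,0.1,13.6,0,0,0.1]

```text
clock: 20.05
eef_pos: [0.5054, -0.2209, 0.1583]
ee_rot: [0.832, 0.554, -0.001, -0.002]
force: [-0.0, -0.1, -2.2]
gripper_width: 0.0197
```

step_arm:
  steps:
    - [0,0,0,0,0,0]
    - [0,0,0,0,0,0]
    - [0,0,0,0,0,0]
    - [0,0,0,0,0,0]

```text
clock: 20.45
eef_pos: [0.5071, -0.2224, 0.1617]
ee_rot: [0.833, 0.554, 0.001, 0.001]
force: [0.1, 0.4, -1.1]
gripper_width: 0.0197
```

```bash
python3 - <<'E'
from h import *
s=st();goal([.507,-.2213,.099],-22.67)
p=env.capture('wrist');save(p,'w17.png')
E
```

```text
t 20.45 pos [ 0.5071 -0.2224  0.1617] q [-0.028  0.512  0.491  2.072 -0.394  0.646  0.331] rot [8.327e-01 5.537e-01 7.000e-04 7.000e-04] F [ 0.11  0.43 -1.13] w 0.01969342265348768
goal [ 0.09 -0.06  6.27] [ 0.11 -0.02 -0.08]
```

View pics/w17.png

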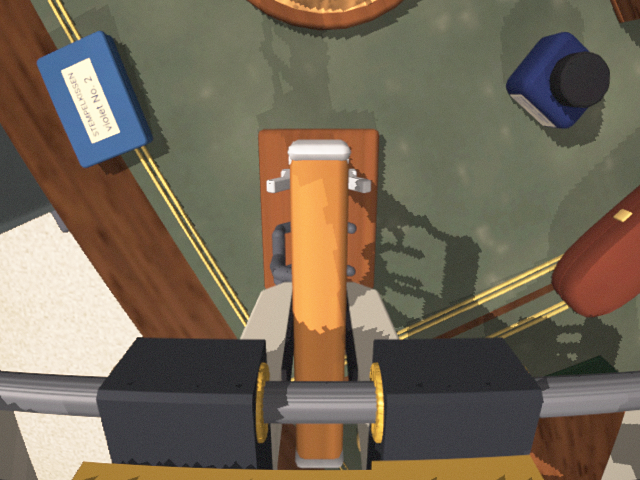

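step_arm:
  steps:
    - [0.1,0,1.5,0,0,0]
    - [0.1,0,3,0,0,0]
    - [0.1,0,4.2,0,0,0]
    - [0.1,0,5.2,0,0,0]
    - [0.1,0,5.8,0,0,0]

```text
clock: 21.0
eef_pos: [0.5067, -0.2214, 0.1019]
ee_rot: [0.833, 0.554, -0.0, -0.0]
force: [-0.2, -0.0, -1.0]
gripper_width: 0.02
```

step_arm:
  steps:
    - [0,0,0.2,0,0,0]
    - [0,0,0.4,0,0,0]
    - [0,0,0.4,0,0,0]
    - [0,0,0.4,0,0,0]

```text
clock: 21.4
eef_pos: [0.507, -0.2215, 0.0989]
ee_rot: [0.833, 0.554, 0.0, 0.0]
force: [0.6, -1.4, -1.1]
gripper_width: 0.0193
```

```bash
python3 - <<'E'
from h import *
s=st();goal([.507,-.2213,.0977],-22.67)
p=env.capture('wrist');save(p,'w18.png')
p=env.capture('scene');f=p['frame'][:,:,::-1]
cv2.imwrite('pics/s18c.png',cv2.resize(f[220:310,270:360],(540,540),interpolation=cv2.INTER_CUBIC))
E
```

```text
t 21.4 pos [ 0.507  -0.2215  0.0989] q [ 0.035  0.6    0.405  2.115 -0.471  0.513  0.395] rot [8.328e-01 5.536e-01 2.000e-04 2.000e-04] F [ 0.61 -1.43 -1.13] w 0.019324159187273152
goal [ 0.01 -0.01  0.12] [ 0.03 -0.   -0.1 ]
```

View pics/s18c.png

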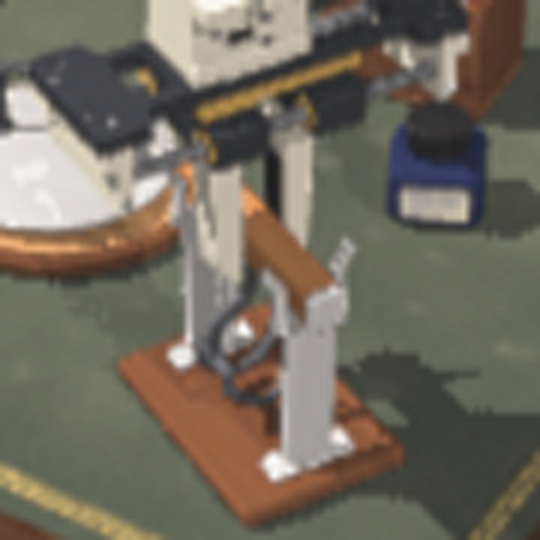

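Down another 1 mm, then open.

step_arm:
  steps:
    - [0,0,0.1,0,0,0]
    - [0,0,0.15,0,0,0]
    - [0,0,0.15,0,0,0]

```text
clock: 21.8
eef_pos: [0.507, -0.2214, 0.0976]
ee_rot: [0.833, 0.554, 0.0, 0.0]
force: [-0.8, 1.6, 5.7]
gripper_width: 0.0195
```

step_arm:
  steps:
    - [0,0,0,0,0,0]
    - [0,0,0,0,0,0]
    - [0,0,0,0,0,0]
    - [0,0,0,0,0,0]
    - [0,0,0,0,0,0]
  gripper: 0.6

```text
clock: 22.3
eef_pos: [0.5069, -0.2214, 0.0971]
ee_rot: [0.833, 0.554, 0.0, 0.0]
force: [0.5, -0.9, -0.4]
gripper_width: 0.0548
```

step_arm:
  steps:
    - [0,0,0,0,0,0]
    - [0,0,0,0,0,0]
    - [0,0,0,0,0,0]

```text
clock: 22.6
eef_pos: [0.5068, -0.2214, 0.0971]
ee_rot: [0.833, 0.554, -0.0, -0.0]
force: [0.2, -0.2, -0.0]
gripper_width: 0.0737
```

```bash
python3 - <<'E'
from h import *
s=st()
p=env.capture('wrist');save(p,'w19.png')
E
```

```text
t 22.6 pos [ 0.5068 -0.2214  0.0971] q [ 0.037  0.602  0.403  2.116 -0.472  0.51   0.396] rot [ 0.8328  0.5536 -0.     -0.    ] F [ 0.21 -0.17 -0.05] w 0.07370605297120769
```

View pics/w19.png

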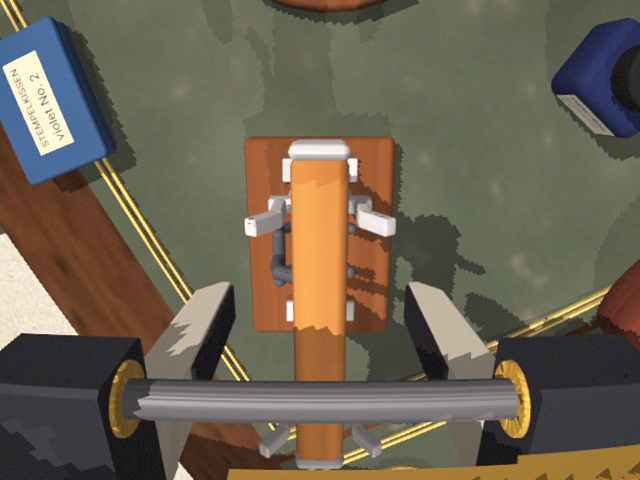

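The grip lies in both notches and the fingers are clear of it on both sides. I'm retreating upward.

step_arm:
  steps:
    - [0,0,-2,0,0,0]
    - [0,0,-6,0,0,0]
    - [0,0,-11,0,0,0]
    - [0,0,-16,0,0,0]
    - [0,0,-20,0,0,0]

```text
clock: 23.15
eef_pos: [0.5068, -0.2217, 0.2999]
ee_rot: [0.833, 0.553, 0.0, 0.001]
force: [0.2, -0.3, -0.2]
gripper_width: 0.0743
```

step_arm:
  steps:
    - [0,0,0,0,0,0]
    - [0,0,0,0,0,0]
    - [0,0,0,0,0,0]
    - [0,0,0,0,0,0]
    - [0,0,0,0,0,0]

```text
clock: 23.65
eef_pos: [0.5064, -0.2212, 0.296]
ee_rot: [0.833, 0.554, -0.001, -0.001]
force: [0.3, 0.2, 0.2]
gripper_width: 0.0747
```

```bash
python3 - <<'E'
from h import *
s=st()
for n in ['top','scene','wrist']:
  p=env.capture(n);save(p,n+'20.png')
  for th in ['lid','trivet','lifter','lifter_prongs','stamp','ink_pad','ink_bottle','stapler']:
    for d in env.tip_of(th,p)[:1]:
      X=w(p,d['centre']);print(n,th,round(d['confidence'],2),X.round(4),proj(p,X).round(1))
  if n=='top':
    m=env.masks_of('lid',p)[0]['mask'].astype(np.uint8);cs,_=cv2.findContours(m,0,cv2.CHAIN_APPROX_NONE);print('lid ell',ray(p,cv2.fitEllipse(max(cs,key=len))[0],.026))
a=cv2.imread('pics/scene20.png');b=cv2.imread('pics/wrist20.png')
cv2.imwrite('pics/s20c.png',cv2.hconcat([cv2.resize(a[220:310,250:340],(400,400),interpolation=cv2.INTER_CUBIC),cv2.resize(b[0:400,120:520],(400,400))]))
E
```

```text
t 23.65 pos [ 0.5064 -0.2212  0.296 ] q [-0.146  0.349  0.622  1.931 -0.249  0.94   0.198] rot [ 8.328e-01  5.535e-01 -8.000e-04 -7.000e-04] F [0.32 0.15 0.24] w 0.07466325561838
top lid 0.66 [ 0.5915 -0.0198  0.0094] [269.6 231.3]
top lifter 0.48 [ 0.4724 -0.6817  0.0112] [499.  267.9]
top lifter_prongs 0.73 [ 0.4018 -0.6926  0.0238] [506. 292.]
top stamp 0.42 [0.3895 0.0815 0.0023] [234.6 302. ]
top stapler 0.71 [0.7116 0.1735 0.0028] [205.3 193.2]
lid ell [ 0.59106384 -0.01928206  0.026     ]
scene lid 0.69 [ 0.5881 -0.0218  0.0121] [278.3 248. ]
scene trivet 0.79 [ 0.5957 -0.024  -0.0038] [280.6 250.9]
scene lifter 0.87 [ 0.4676 -0.6915  0.0081] [458.5 373.4]
scene lifter_prongs 0.77 [ 0.407  -0.6974  0.0204] [451.6 389. ]
scene stamp 0.56 [ 3.929e-01  7.760e-02 -2.000e-04] [213.6 270.1]
scene ink_pad 0.95 [ 0.3875 -0.0794 -0.    ] [248.9 291.6]
scene ink_bottle 0.66 [ 0.7035 -0.1928 -0.0028] [341.4 253.2]
scene stapler 0.53 [ 0.5018 -0.224  -0.0023] [311.8 290.8]
wrist lifter 0.78 [ 0.5052 -0.2204  0.1171] [319.  203.6]
wrist lifter_prongs 0.6 [ 0.5061 -0.222   0.0169] [320.4 183. ]
wrist ink_pad 0.71 [ 0.3856 -0.0748  0.0047] [161.   98.5]
wrist ink_bottle 0.62 [ 0.7033 -0.1963 -0.0041] [481.1  88.1]
```

View pics/s20c.png

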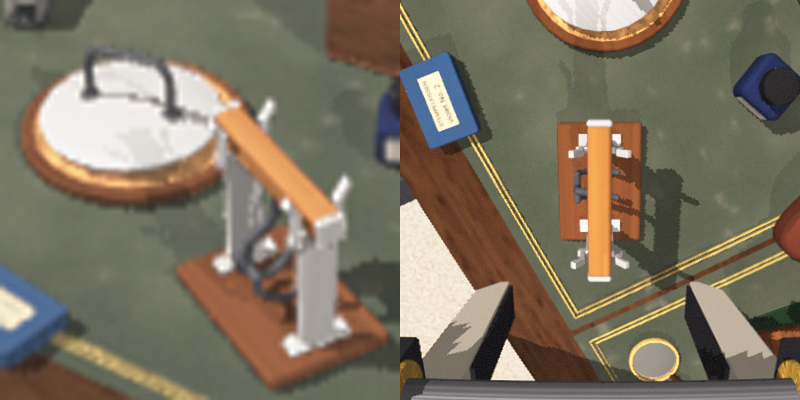

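View pics/top20.png

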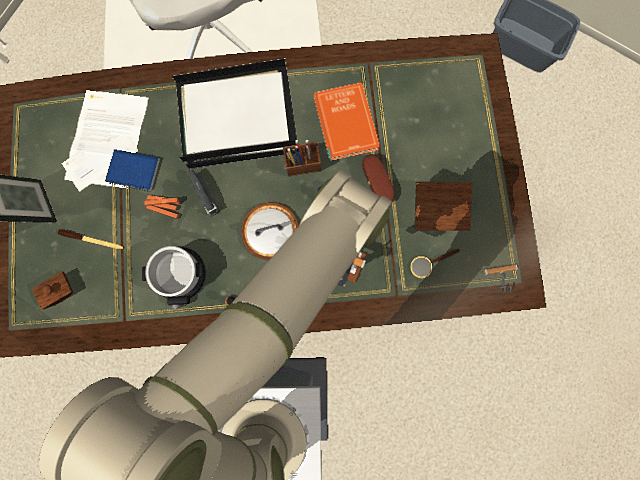

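The lid is on the trivet to within 2–3 mm of centre, the lifter is in both notches, the bystanders haven't moved, and the robot is touching nothing.

```bash
python3 -c "
from h import *
st();print(env.close_job())"
```

```text
t 25.05 pos [ 0.5068 -0.2214  0.2971] q [-0.147  0.348  0.623  1.93  -0.248  0.941  0.198] rot [0.8328 0.5536 0.     0.    ] F [-0.46 -0.51 -0.5 ] w 0.07440692844372862
the job is handed in; nothing more can be done
None
```

The job is done and was handed in at about 25 s of the 72 s allowed. I took the larger lifter (131 mm grip, against 106 mm for the look-alike) from its rest. With it I hooked the lid by its loop, carried it level and set it on the trivet. Then I unhooked the lifter and laid it back in both notches.

**Last checks:**
- **Lid:** its centre is about 2–3 mm from the trivet's centre in the top view. The scene camera's network put the two up to 8 mm apart in x. I trusted the top view, and the pictures show an even rim all round.
- **Lifter:** the grip lies in both notches with the prongs the right way round.
- **Other things:** the stamp, ink pad, ink bottle and stapler are within measurement error of where they started. The scene network's final stapler report was a false hit on the rest, but the top view confirmed the stapler.
- **Robot:** the gripper is open and about 18 cm above the rest, with no contact force. The highest force I read during the job was about 6 N.

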